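Fit the battery in the voting machine's power unit and lock its bayonet cap

ROBOT

A 6-joint arm with a two-finger parallel gripper is mounted at the origin on the work surface. World frame = base frame: x ahead of the robot, y to its left, z up, the work surface at z = 0. Lengths are in m, angles in degrees, forces in N, time in s.
With the tool pointing down it reaches from about 0.375 to 0.9 m from the base axis. Payload 3.1 kg.
Tool frame: the origin (TCP) lies midway between the tips of the shut fingers; the grasp point (between the pads) lies bot.hold_point_z behind it (bot.hold_point_z is the distance from the TCP to the grasp point, in m); z points along the fingers, y is the direction in which the jaws open and shut (so a half turn about z gives the same grasp; the last joint's range is limited). The gripper opens to 87 mm and grips with 3 to 60 N. Pads are 19 mm wide; open, the fingers measure 117 mm over their backs; the gripper's body (75 mm by 190 mm) begins 51 mm behind the grasp point.
Start: joints at [-10.227, 30.224, 82.088, -0, 67.689, -10.227], TCP at [0.625, 0, 0.223] pointing down, gripper open.
Joint ranges: [-176.69, 176.69], [-43.24, 126.21], [12.49, 139.97], [-82, 262], [0, 151.66], [-163.58, 163.58]. Speed limits (degrees/s): [159.86, 159.86, 180, 180, 180, 180].

INTERFACE

Orientations are given as a 3x3 rotation matrix whose columns are the frame's x, y, z axes.
In Python, from rig import bot, vision, order gives the robot as it stands. The module is installed in compiled form; this text tells all that it offers.
- The arm moves only by the tool move_arm, never from a script. Its argument "moves" is a list of rows, each an object of numbers: "hand": the finger opening in mm, from 0 to 87; "x", "y", "z": the shift along the tool's x, y, z in units of 25 mm (1.0 is 25 mm); "wx", "wy", "wz": the turn, a rotation vector about the tool's x, y, z in degrees. In form: [{"hand": .., "x": .., "y": .., "z": .., "wx": .., "wy": .., "wz": ..}, ...]. A call has 1 to 20 rows; each row shifts and turns the commanded pose from where the row before left it, along the tool's axes as they then stand; what a row does not reach is not made up. A row lasts 1/10 s, in which the tool goes at most 50 mm and 8.59 degrees, less where a joint would pass 70% of its speed; a pose out of reach is approached as far as the arm can. A call is refused whole if a number of a shift passes 1 or a number of a turn 8.59, either way. A call with a gripper value outside its range is refused whole. The fingers move at their own pace and stop on an object; the grip force is fixed at half the most. Time passes only in rows, so rows that do not move let the fingers close. It gives the time, the measured TCP pose, the force and the opening at its end, in the units of the state.
- bot.read_state(): the state, without advancing time (a new reading comes with each control period).
- vision.capture(name): name is "scene" or "side" or "wrist"; returns a dict with "image" (480x640x3 uint8, red, green, blue), "z_map" (480x640 float32, m along the optical axis (not along the pixel's ray), 0 where there is no reading), "fx", "fy", "cx", "cy" (pixels), "pose" (4x4, takes a point from camera to world coordinates); the wrist camera has in their place "hand_eye" (4x4, takes a point from camera to tool coordinates, whose origin is the TCP and whose axes are the flange's). Camera axes: x right, y down, z forward; pixel columns grow to the right and rows downward; lengths in m; the calibration is good to about 2 mm. A picture is of the moment at which its call begins: read the wrist's pose just before it.
- order.hand_in(): hands the job in, once; it reports no verdict.
The state is a dict: "time_s": time; "joint_positions": joint angles; "qvel": joint speeds; "tau": joint torques, N m; "position": TCP position; "tcp_rot": TCP orientation; "force": force on the tool from outside, world axes, zero at the start; "moment": the same for the moment, N m; "opening": opening from 0.0 (shut) to 1.0 (fully open).
Only numpy, scipy, OpenCV 4.12 (cv2) and the standard library are available. Lean on these libraries where they do the work, as an engineer would, in place of code of your own. Each camera call takes 0.05 s, during which the arm holds its last target.

TASK

Stand the fat battery upright in the round well of the white power unit, then close the well with the two-lugged winged cap: lower its lugs through the two slots, push it down against the spring, turn it clockwise (seen from above) about a quarter turn to the stop, and let the spring lift it into its lock, then let go. Do not knock over the thin battery that stands by.

Things in the scene. Friction and masses are not known exactly. Their poses are not given: they have to be found in the camera images.
- unit: White power unit, a fixed box 150 (x) x 130 (y) x 90 mm high; the battery well opens in the middle of its top, in a grey collar ring 94 mm across, 4 mm proud. Origin: centre of its underside. The well's bore for the battery is 37.4 mm across and begins 21 mm below the collar's top (the mouth), at the floor of the wider chamber in which the lugs turn.
- entry (a point): Centre of the well's mouth, level with the collar's top, 94 mm above the table. z up; x points through the middle of one entry slot for a lug, the other slot is opposite at -x (all is alike under a half turn). Opening 52 mm across between the slots; slots about 18 mm wide, reaching 33 mm from the centre. Counterclockwise of each slot is a solid stop.
- lock (a point): Same point as entry; its x axis lies along the lugs of the locked cap, 80 degrees clockwise (from above) of entry's x. From each slot clockwise: an overhanging bar, underside 10 mm below the mouth; then, 80 degrees from the slot, the lock notch, ceiling 6 mm below the mouth; then a solid stop. A lug has about 5 degrees play in slot and notch.
- plate (a joint): Steel spring plate at the bottom of the bore: 0 = up, grows (m) as it is pressed down, at most 0.026. Up, it holds the fat battery with its foot 57 mm below and its top 4 mm above the mouth. It yields from 3 N (battery's weight included), plus 0.35 N per mm: the cap must be pushed with about 7 N at its lock, 10 N while turning.
- cap: Loose grey bayonet cap, right way up on the table, 60 g: disc 48 mm across, 22 mm high, with two lugs at its foot (13 mm wide, 5 mm high, reaching 31 mm out along +x and -x). Origin: centre of the flat underside (also of the lugs), which bears on the battery. Lugs pass under the bars with the origin 15 to 21 mm below the mouth (aim at 18); locked it rests 11 mm below.
- wing (a point): Top centre of the cap's upright wing grip, 45 mm above the cap's underside: a straight bar 46 mm long (cap's x, in line with the lugs), 10 mm thick (y), standing 23 mm above the disc's flat top. Axes as the cap's. Let up before it is turned, the cap is pushed out again.
- cell: The fat battery: loose plain cylinder 33 mm in diameter, 61 mm high, about 140 g, grey sleeve with steel ends, upright on the table. Origin: centre of its underside; z up its axis. Cap and fat battery stand one left and one right of the power unit, either way round.
- thin_cell: Bystander: a thin battery 21 mm in diameter and 50 mm high, standing loose beyond the power unit. Not used. Origin: centre of the underside.
Not all that is in view belongs to the job. Leave any yellow look-alike of the cell alone.

How it is judged (in metres and radians):
On the way, in this order (a step that is already met when the one before it is completed fails the run):
1. the fat battery stands in the well on the spring, let go (horizontal distance between cell and entry below 0.006 m and z of cell in the frame of entry below -0.052 m and angle between cell's own z axis and vertical below 0.15 rad and contact force between the fingers and cell below 0.1 N), for 0.2 s.
2. the cap is pushed down in the well with its lugs below the bars (horizontal distance between cap and entry below 0.006 m and z of cap in the frame of entry below -0.0145 m and angle between cap's own z axis and vertical below 0.15 rad), for 0.05 s.
At the end, for the whole second after the job is handed in: The cap, let go and at rest, is centred within 5 mm, upright within 0.1 rad, its underside 9 to 13.5 mm below the mouth and its lugs within 0.2 rad of the lock line; the fat battery is at rest beneath it, within 6 mm of the axis, its foot 67 to 78 mm below the mouth (horizontal distance between cap and entry below 0.005 m and z of cap in the frame of entry between -0.0135 and -0.009 m and angle between the x axis of cap and the x axis of lock, either way round below 0.2 rad and angle between cap's own z axis and vertical below 0.1 rad and horizontal distance between cell and entry below 0.006 m and z of cell in the frame of entry between -0.078 and -0.067 m and linear speed of each of cap, cell below 0.01 m/s and angular speed of cap below 0.1 rad/s and contact force between the fingers and cap below 0.1 N); the robot touches nothing.
It fails at once if the thin battery is knocked over (angle between thin_cell's own z axis and vertical above 0.6 rad).
It also fails if it takes over 61 s, if anything falls off the work surface, if the arm or the gripper's body presses on something with over 40 N, if the wrist force passes 120 N, or if a joint passes its speed limit or range.

## Working session

There is one attempt and no reset: what is moved stays moved. The work goes in short steps, Python scripts to look and compute and a tool call to move; the robot and the scene stay as the last step left them, time stands still between calls to the robot, and variables do not carry over. Pictures are saved under pics/ and viewed, and the job is handed in when it is done.

Besides the shell and the picture viewer there is one more tool, called after "Request:" as name(argument=value, ...) on one line, values as JSON. move_arm: Moves the arm, as the interface text tells. Its arguments: {"type":"object","properties":{"moves":{"type":"array"}},"required":["moves"]}

```bash
mkdir -p pics
python3 - <<'E'
from rig import bot, vision, order
import cv2,pickle
s=bot.read_state();print(s, bot.hold_point_z)
D={}
for n in ["scene","side","wrist"]:
    c=vision.capture(n);D[n]=c
    cv2.imwrite(f"pics/{n}0.png",c["image"][:,:,::-1])
    print(n,c["fx"],c["fy"],c["cx"],c["cy"],c.get("pose",c.get("hand_eye")))
pickle.dump((s,D),open("d0.pkl","wb"))
E
```

```text
{'time_s': 0.0, 'joint_positions': array([-1.02258472e+01,  3.02788088e+01,  8.21561601e+01, -4.75383941e-04,
        6.76889251e+01, -1.02272393e+01]), 'qvel': array([ 0.00063703,  0.15032371, -0.06179834, -0.04976871,  0.03043074,
        0.09364553]), 'tau': array([-5.45745443e-04, -4.40045428e+01, -1.76593530e+01,  6.32597599e-02,
        5.83207863e-02, -1.53719384e-04]), 'position': array([6.24270079e-01, 1.74565640e-04, 2.21574576e-01]), 'tcp_rot': array([[-2.70545789e-05,  9.99997733e-01, -2.12937274e-03],
       [ 9.99999929e-01,  2.78559798e-05,  3.76326643e-04],
       [ 3.76385106e-04, -2.12936241e-03, -9.99997662e-01]]), 'force': array([ 0.122689  , -0.53324095, -0.41222651]), 'moment': array([-0.04417539, -0.04509044,  0.00392956]), 'opening': 1.0045316617842313} 0.0187
scene 575.9019613544359 575.9019613544359 320.9365306438121 231.4077767050931 [[ 0.40168756  0.51036002 -0.76038132  1.44964353]
 [ 0.91577474 -0.2221101   0.33469945 -0.39154969]
 [ 0.00192885 -0.83078262 -0.55659368  0.74134869]
 [ 0.          0.          0.          1.        ]]
side 468.1232091998579 468.1232091998579 324.6461167673744 236.08091963148863 [[-0.98877928 -0.09002575  0.11920952  0.45006415]
 [-0.14933223  0.57469504 -0.80462755  0.76222551]
 [ 0.00392808 -0.81340087 -0.58169029  0.64584164]
 [ 0.          0.          0.          1.        ]]
wrist 385.03287610754376 385.03287610754376 321.6600613367722 242.59917633524708 [[ 8.75229412e-04 -9.65646833e-01 -2.59856554e-01  7.04384900e-02]
 [ 9.99999358e-01  1.03204117e-03 -4.67020869e-04 -1.51398830e-04]
 [ 7.19159884e-04 -2.59855979e-01  9.65647116e-01 -1.61857857e-01]
 [ 0.00000000e+00  0.00000000e+00  0.00000000e+00  1.00000000e+00]]
```

View pics/scene0.png

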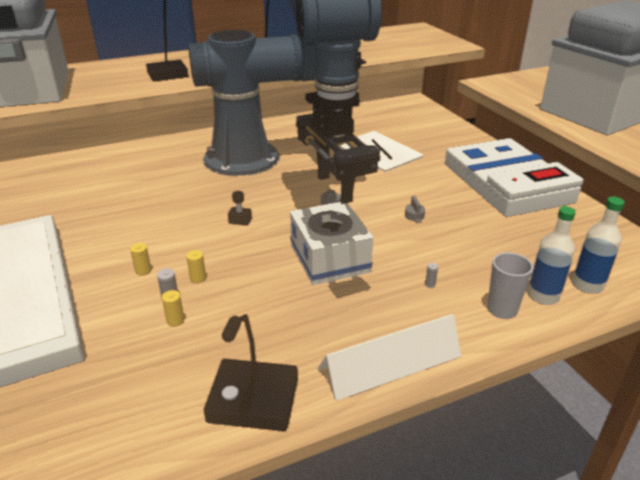

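View pics/side0.png

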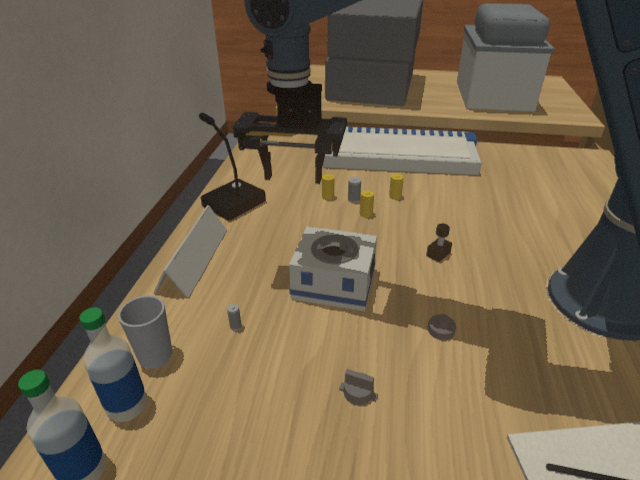

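View pics/wrist0.png

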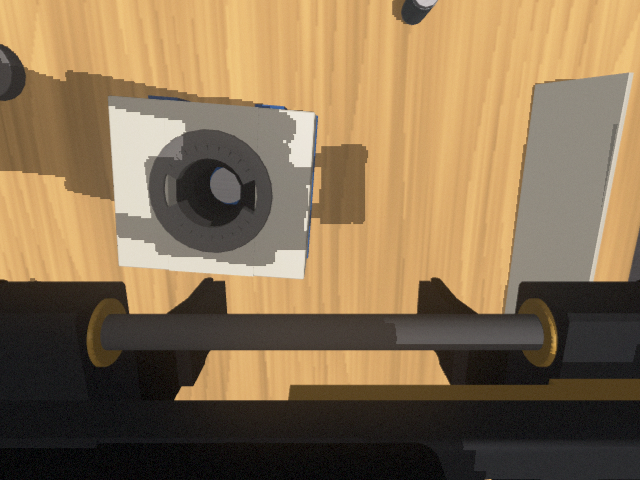

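The wrist view shows the unit's collar ring at about (210,190), with the slots near (170,190) and (250,195). The scene view shows the grey cell at (167,283) among yellow look-alikes, the cap at (416,208) and the thin cell at (431,275). In the side view the cap is at (359,388) and the thin cell at (234,317).

```bash
cat > h.py <<'E'
import numpy as np,cv2,pickle
def T(s):
    M=np.eye(4);M[:3,:3]=s["tcp_rot"];M[:3,3]=s["position"];return M
def pose(c,s=None):
    return c["pose"] if "pose" in c else T(s)@c["hand_eye"]
def cloud(c,P):
    v,u=np.mgrid[0:480,0:640];z=c["z_map"]
    p=np.stack([(u-c["cx"])/c["fx"]*z,(v-c["cy"])/c["fy"]*z,z],-1)
    w=p@P[:3,:3].T+P[:3,3];w[z==0]=np.nan;return w
def ray(c,P,u,v,h):
    d=P[:3,:3]@np.array([(u-c["cx"])/c["fx"],(v-c["cy"])/c["fy"],1]);o=P[:3,3]
    return o+d*(h-o[2])/d[2]
def crop(c,name,u0,v0,u1,v1,k):
    im=c["image"][v0:v1,u0:u1,::-1];cv2.imwrite(name,cv2.resize(im,None,fx=k,fy=k,interpolation=cv2.INTER_CUBIC))
E
python3 - <<'E'
from h import *
s,D=pickle.load(open("d0.pkl","rb"))
crop(D["wrist"],"pics/w0c.png",90,80,330,290,3)
crop(D["side"],"pics/s0cap.png",320,350,400,420,8)
crop(D["side"],"pics/s0cell.png",310,160,420,230,7)
crop(D["scene"],"pics/c0cell.png",120,230,220,340,5)
for n,boxes in dict(side=dict(cap=(335,360,385,410),cell=(345,175,364,205),thin=(225,300,245,335)),scene=dict(cap=(400,190,430,225),cell=(155,265,180,300),thin=(422,260,442,290))).items():
    W=cloud(D[n],pose(D[n]))
    for k,(a,b,c,d) in boxes.items():
        p=W[b:d,a:c].reshape(-1,3);p=p[(p[:,2]>.008)]
        if len(p)==0: print(n,k,"none");continue
        print(n,k,len(p),p.min(0).round(4),p.max(0).round(4),p.mean(0).round(4))
        zt=np.percentile(p[:,2],97);t=p[p[:,2]>zt-.004];print("   top",t.mean(0).round(4))
P=pose(D["wrist"],s);W=cloud(D["wrist"],P)
m=(abs(W[...,2]-.094)<.006); ys,xs=np.nonzero(m); p=W[m];print("collar",len(p),p.min(0),p.max(0),np.median(p[:,2]))
E
```

```text
side cap 789 [0.4407 0.267  0.0081] [0.4879 0.315  0.0462] [0.4648 0.299  0.0275]
   top [0.4644 0.2917 0.0435]
side cell 325 [ 0.5014 -0.3275  0.0081] [ 0.5481 -0.2275  0.0613] [ 0.5273 -0.2897  0.041 ]
   top [ 0.527  -0.2947  0.059 ]
side thin 268 [0.6922 0.1701 0.0081] [0.7139 0.1936 0.0507] [0.7015 0.1869 0.0341]
   top [0.7037 0.1823 0.0485]
scene cap 320 [0.4418 0.2591 0.0081] [0.4935 0.3081 0.0481] [0.4733 0.2795 0.0258]
   top [0.4687 0.2832 0.0452]
scene cell 555 [ 0.5162 -0.3345  0.0134] [ 0.618  -0.2974  0.0668] [ 0.5581 -0.3156  0.0531]
   top [ 0.5681 -0.3159  0.0623]
scene thin 237 [0.6963 0.1646 0.0081] [0.7188 0.1866 0.0542] [0.71   0.173  0.0342]
   top [0.7059 0.1757 0.0509]
collar 28935 [ 0.46013893 -0.03869348  0.08800378] [0.61806345 0.10048692 0.09615451] 0.08999464074838248
```

View pics/w0c.png

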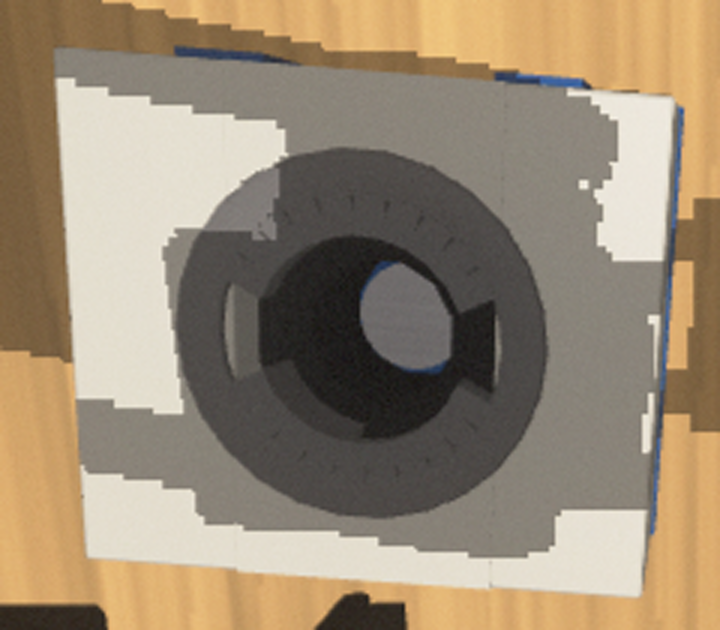

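View pics/s0cap.png

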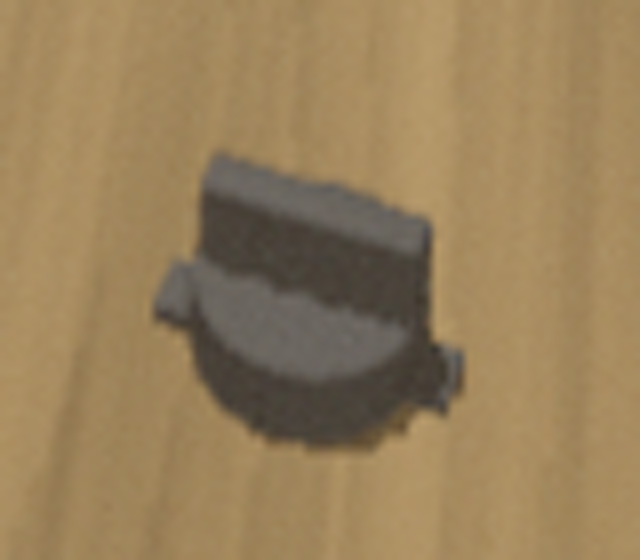

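View pics/s0cell.png

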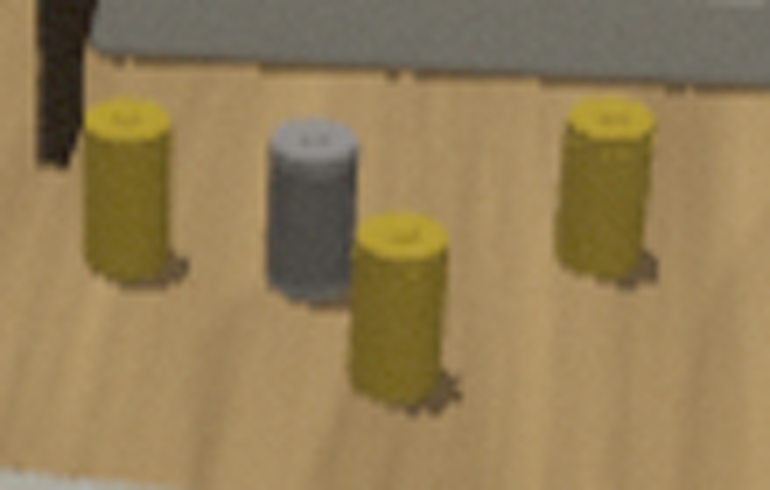

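View pics/c0cell.png

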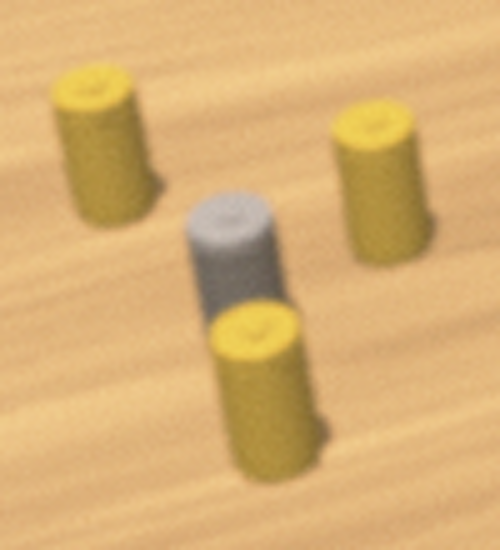

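Run:
```python
from h import *
s,D=pickle.load(open("d0.pkl","rb"))
# tops (pixel from crops)
print("side view")
c=D["side"];P=pose(c)
for n,(u,v),h in [("yA",(127/7,118/7),.061),("grey",(314/7,140/7),.061),("yB",(402/7,233/7),.061),("yC",(610/7,118/7),.061)]:
    print(n,ray(c,P,310+u,160+v,h).round(4))
for n,(u,v),h in [("wingL",(212/8,170/8),.045),("wingR",(418/8,235/8),.045),("lugL",(175/8,285/8),.005),("lugR",(452/8,378/8),.003)]:
    print(n,ray(c,P,320+u,350+v,h).round(4))
c=D["scene"];P=pose(c)
for n,(u,v) in [("y",(94/5,88/5)),("y",(375/5,125/5)),("grey",(230/5,220/5)),("y",(256/5,330/5))]:
    print(n,ray(c,P,120+u,230+v,.061).round(4))
c=D["wrist"];P=pose(c,s);W=cloud(c,P)
# unit top box from depth
m=((W[...,2]>.08)&(W[...,2]<.1)).astype(np.uint8);m[280:]=0
cn=max(cv2.findContours(m,0,2)[0],key=cv2.contourArea)
q=np.array([ray(c,P,*k[0],.09)[:2] for k in cn],np.float32)
print("unit rect",cv2.minAreaRect(q*1000))
# collar
g=c["image"].astype(int).mean(2);sat=c["image"].max(2).astype(int)-c["image"].min(2)
for nm,pts in [("outerL",(178,325)),("outerR",(546,350)),("top",(350,148)),("bot",(375,517))]:
    print(nm,ray(c,P,90+pts[0]/3,80+pts[1]/3,.094).round(4))
mm=((W[...,2]>.0925)&(W[...,2]<.1)).astype(np.uint8);mm[280:]=0
mm=cv2.morphologyEx(mm,cv2.MORPH_OPEN,np.ones((3,3)))
cn=max(cv2.findContours(mm,0,1)[0],key=cv2.contourArea)
q=np.array([ray(c,P,*k[0],.094)[:2] for k in cn],np.float32)
print("collar circ",cv2.minEnclosingCircle(q*1000),cv2.fitEllipse(q*1000),len(q))
for nm,pts in [("sLo1",(231,281)),("sLo2",(236,380)),("sRo1",(495,302)),("sRo2",(494,393)),("sLi1",(259,296)),("sLi2",(264,365)),("sRi1",(455,315)),("sRi2",(455,372))]:
    print(nm,ray(c,P,90+pts[0]/3,80+pts[1]/3,.094).round(4))
```

```text
side view
yA [ 0.6006 -0.3109  0.061 ]
grey [ 0.53   -0.3049  0.061 ]
yB [ 0.4928 -0.2423  0.061 ]
yC [ 0.4225 -0.3391  0.061 ]
wingL [0.4847 0.287  0.045 ]
wingR [0.4436 0.2963 0.045 ]
lugL [0.4912 0.285  0.005 ]
lugR [0.4342 0.297  0.003 ]
y [ 0.4265 -0.346   0.061 ]
y [ 0.4973 -0.2473  0.061 ]
grey [ 0.536  -0.3125  0.061 ]
y [ 0.6047 -0.3166  0.061 ]
unit rect ((539.461669921875, 30.88707733154297), (129.845947265625, 149.47830200195312), 85.70219421386719)
outerL [0.4943 0.0348 0.094 ]
outerR [0.5862 0.0286 0.094 ]
top [0.5406 0.0773 0.094 ]
bot [ 0.54   -0.0153  0.094 ]
collar circ ((539.6702880859375, 35.87765121459961), 44.89695739746094) ((539.422607421875, 29.338428497314453), (78.96619415283203, 82.74566650390625), 61.74146270751953) 737
sLo1 [0.5087 0.0457 0.094 ]
sLo2 [0.5074 0.0209 0.094 ]
sRo1 [0.5739 0.0406 0.094 ]
sRo2 [0.5726 0.0176 0.094 ]
sLi1 [0.5152 0.042  0.094 ]
sLi2 [0.5148 0.0247 0.094 ]
sRi1 [0.5638 0.0373 0.094 ]
sRi2 [0.563 0.023 0.094]
```

The grey cell is near (0.533,-0.308), the unit's centre near (0.540,0.031) with its slot line at about -4°. The jaw axis at 60° clears the yellow neighbours, so I'll move over there for a close look.

Request:
move_arm(moves=[{"hand": 87,"x": -0.9,"y": -0.15},{"hand": 87,"x": -0.9,"y": -0.15},{"hand": 87,"x": -0.9,"y": -0.15},{"hand": 87,"x": -0.9,"y": -0.15},{"hand": 87,"x": -0.9,"y": -0.15},{"hand": 87,"x": -0.9,"y": -0.15},{"hand": 87,"x": -0.9,"y": -0.15},{"hand": 87,"x": -0.9,"y": -0.15},{"hand": 87,"x": -0.9,"y": -0.15},{"hand": 87,"x": -0.9,"y": -0.15},{"hand": 87,"x": -0.9,"y": -0.15},{"hand": 87,"x": -0.9,"y": -0.15},{"hand": 87,"x": -0.9,"y": -0.15},{"hand": 87,"x": -0.9,"y": -0.15}])

```text
schema error: expected keys hand, x, y, z, wx, wy, wz
```

Request:
move_arm(moves=[{"hand": 87,"wz": -7.5},{"hand": 87,"wz": -7.5},{"hand": 87,"wz": -7.5},{"hand": 87,"wz": -7.5},{"hand": 87,"wz": -7.5},{"hand": 87,"wz": -7.5},{"hand": 87,"wz": -7.5},{"hand": 87,"wz": -7.5},{"hand": 87},{"hand": 87}])

```text
schema error: expected keys hand, x, y, z, wx, wy, wz
```

```bash
cat > look.py <<'E'
from rig import bot, vision
from h import *
import sys
def look(tag):
    s=bot.read_state();c=vision.capture("wrist")
    cv2.imwrite(f"pics/{tag}.png",c["image"][:,:,::-1]);pickle.dump((s,c),open(tag+".pkl","wb"))
    print(s["time_s"],s["position"].round(4),s["tcp_rot"].round(3).tolist(),"F",s["force"].round(2),"op",s["opening"])
    return s,c,pose(c,s)
if __name__=="__main__": look(sys.argv[1])
E
python3 look.py w1
```

```text
0.15 [6.244e-01 1.000e-04 2.218e-01] [[0.0, 1.0, -0.002], [1.0, -0.0, 0.0], [0.0, -0.002, -1.0]] F [ 0.69 -0.09 -0.44] op 1.0016458946529443
```

View pics/w1.png

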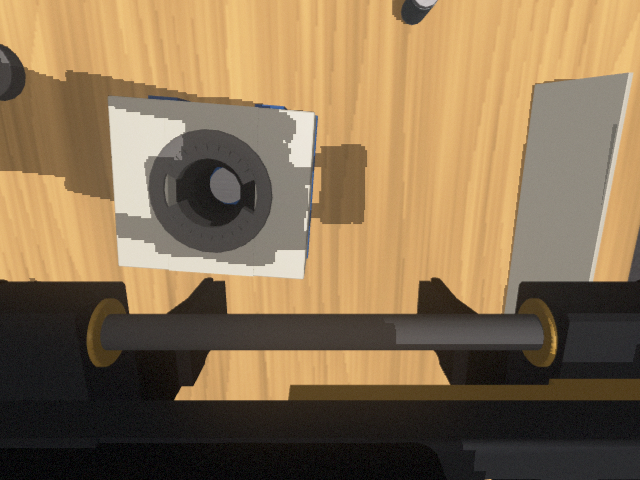

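The call needs all seven keys in each row. The arm hasn't moved, and the view is unchanged.

Request:
move_arm(moves=[{"hand": 87,"x": -0.9,"y": -0.15,"z": 0,"wx": 0,"wy": 0,"wz": 0},{"hand": 87,"x": -0.9,"y": -0.15,"z": 0,"wx": 0,"wy": 0,"wz": 0},{"hand": 87,"x": -0.9,"y": -0.15,"z": 0,"wx": 0,"wy": 0,"wz": 0},{"hand": 87,"x": -0.9,"y": -0.15,"z": 0,"wx": 0,"wy": 0,"wz": 0},{"hand": 87,"x": -0.9,"y": -0.15,"z": 0,"wx": 0,"wy": 0,"wz": 0},{"hand": 87,"x": -0.9,"y": -0.15,"z": 0,"wx": 0,"wy": 0,"wz": 0},{"hand": 87,"x": -0.9,"y": -0.15,"z": 0,"wx": 0,"wy": 0,"wz": 0},{"hand": 87,"x": -0.9,"y": -0.15,"z": 0,"wx": 0,"wy": 0,"wz": 0},{"hand": 87,"x": -0.9,"y": -0.15,"z": 0,"wx": 0,"wy": 0,"wz": 0},{"hand": 87,"x": -0.9,"y": -0.15,"z": 0,"wx": 0,"wy": 0,"wz": 0},{"hand": 87,"x": -0.9,"y": -0.15,"z": 0,"wx": 0,"wy": 0,"wz": 0},{"hand": 87,"x": -0.9,"y": -0.15,"z": 0,"wx": 0,"wy": 0,"wz": 0},{"hand": 87,"x": -0.9,"y": -0.15,"z": 0,"wx": 0,"wy": 0,"wz": 0},{"hand": 87,"x": -0.9,"y": -0.15,"z": 0,"wx": 0,"wy": 0,"wz": 0}])

```text
time_s: 1.6
position: [0.5721, -0.3158, 0.2223]
tcp_rot: [[0.0, 1.0, -0.0], [1.0, -0.0, 0.0], [0.0, -0.0, -1.0]]
force: [-0.1, 0.3, 0.4]
opening: 0.997
```

Request:
move_arm(moves=[{"hand": 87,"x": 0,"y": 0,"z": 0,"wx": 0,"wy": 0,"wz": -7.5},{"hand": 87,"x": 0,"y": 0,"z": 0,"wx": 0,"wy": 0,"wz": -7.5},{"hand": 87,"x": 0,"y": 0,"z": 0,"wx": 0,"wy": 0,"wz": -7.5},{"hand": 87,"x": 0,"y": 0,"z": 0,"wx": 0,"wy": 0,"wz": -7.5},{"hand": 87,"x": 0,"y": 0,"z": 0,"wx": 0,"wy": 0,"wz": -7.5},{"hand": 87,"x": 0,"y": 0,"z": 0,"wx": 0,"wy": 0,"wz": -7.5},{"hand": 87,"x": 0,"y": 0,"z": 0,"wx": 0,"wy": 0,"wz": -7.5},{"hand": 87,"x": 0,"y": 0,"z": 0,"wx": 0,"wy": 0,"wz": -7.5},{"hand": 87,"x": 0,"y": 0,"z": 0,"wx": 0,"wy": 0,"wz": 0},{"hand": 87,"x": 0,"y": 0,"z": 0,"wx": 0,"wy": 0,"wz": 0}])

```text
time_s: 2.6
position: [0.5724, -0.3149, 0.2223]
tcp_rot: [[-0.865, 0.502, -0.0], [0.502, 0.865, 0.0], [0.0, 0.0, -1.0]]
force: [-0.5, 0.6, -0.0]
opening: 1.002
```

```bash
python3 look.py w2
```

```text
2.6 [ 0.5724 -0.3149  0.2223] [[-0.865, 0.502, -0.0], [0.502, 0.865, 0.0], [0.0, 0.0, -1.0]] F [-0.53  0.56 -0.03] op 1.0022163747875965
```

View pics/w2.png

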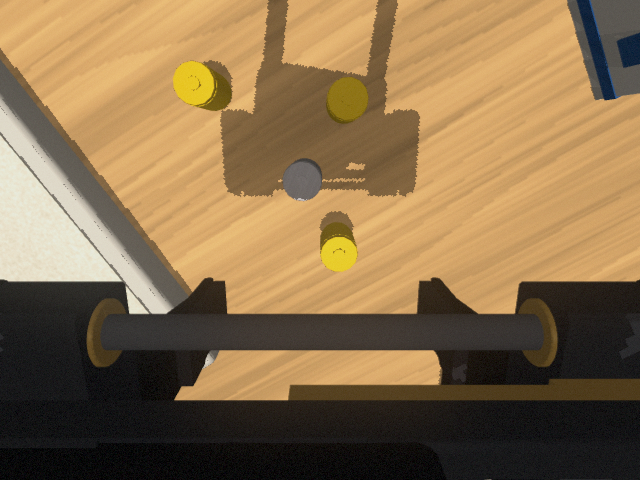

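The grey cell's top is at about (303,178), with the yellow cells at (347,99), (339,253) and (194,82). The left-right jaw corridor is clear.

Run:
```python
from h import *
s,c=pickle.load(open("w2.pkl","rb"));P=pose(c,s);W=cloud(c,P)
print(W[178,303])
sat=c["image"].max(2).astype(int)-c["image"].min(2)
m=((sat<40)&(W[...,2]>.055)&(W[...,2]<.068)).astype(np.uint8);m[:150]=0;m[215:]=0;m[:,:270]=0;m[:,340:]=0
cn=max(cv2.findContours(m,0,1)[0],key=cv2.contourArea);e=cv2.fitEllipse(cn);print(e)
p=ray(c,P,*e[0],.061);print("cell",p, "d tool units",s["tcp_rot"].T@(p-s["position"])/.025)
for a in(e[0][0]-e[1][0]/2,e[0][0]+e[1][0]/2):print(ray(c,P,a,e[0][1],.061))
```

```text
[ 0.52986693 -0.30870877  0.06217842]
((301.5468444824219, 180.45339965820312), (37.85282516479492, 38.66530227661133), 165.76663208007812)
cell [ 0.53106738 -0.31089982  0.061     ] d tool units [ 1.50536159 -0.69307705  6.45363335]
[ 0.52315814 -0.32454001  0.061     ]
[ 0.5389762  -0.29726035  0.061     ]
```

Request:
move_arm(moves=[{"hand": 65,"x": 0.75,"y": -0.34,"z": 0,"wx": 0,"wy": 0,"wz": 0},{"hand": 65,"x": 0.75,"y": -0.34,"z": 0,"wx": 0,"wy": 0,"wz": 0},{"hand": 65,"x": 0,"y": 0,"z": 1,"wx": 0,"wy": 0,"wz": 0},{"hand": 65,"x": 0,"y": 0,"z": 1,"wx": 0,"wy": 0,"wz": 0},{"hand": 65,"x": 0,"y": 0,"z": 1,"wx": 0,"wy": 0,"wz": 0},{"hand": 65,"x": 0,"y": 0,"z": 1,"wx": 0,"wy": 0,"wz": 0},{"hand": 65,"x": 0,"y": 0,"z": 1,"wx": 0,"wy": 0,"wz": 0},{"hand": 65,"x": 0,"y": 0,"z": 1,"wx": 0,"wy": 0,"wz": 0},{"hand": 65,"x": 0,"y": 0,"z": 0.75,"wx": 0,"wy": 0,"wz": 0},{"hand": 65,"x": 0,"y": 0,"z": 0.5,"wx": 0,"wy": 0,"wz": 0},{"hand": 65,"x": 0,"y": 0,"z": 0,"wx": 0,"wy": 0,"wz": 0},{"hand": 65,"x": 0,"y": 0,"z": 0,"wx": 0,"wy": 0,"wz": 0}])

```text
time_s: 3.85
position: [0.5319, -0.3112, 0.0417]
tcp_rot: [[-0.866, 0.5, 0.001], [0.5, 0.866, -0.0], [-0.001, -0.0, -1.0]]
force: [-0.1, 0.6, 0.2]
opening: 0.747
```

Run:
```python
from rig import vision
from h import *
for n,b in (("side",(290,140,450,240)),("scene",(100,220,260,340))):
    c=vision.capture(n);crop(c,f"pics/{n}3.png",*b,5)
```

```text
(no output)
```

View pics/side3.png

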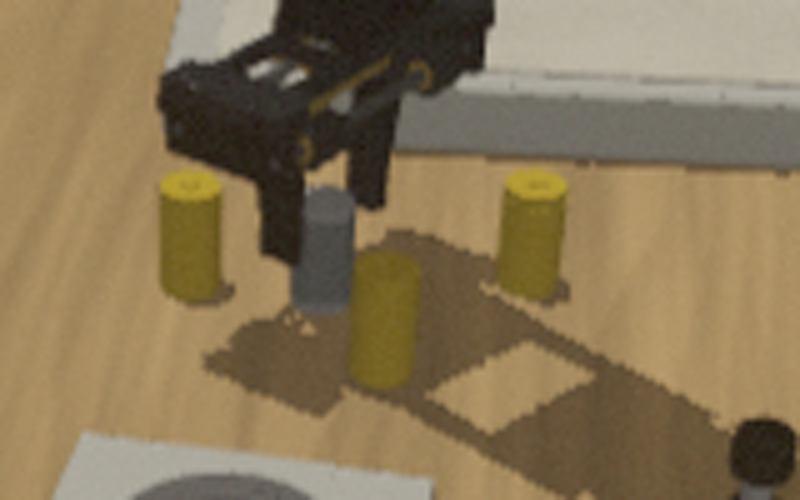

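View pics/scene3.png

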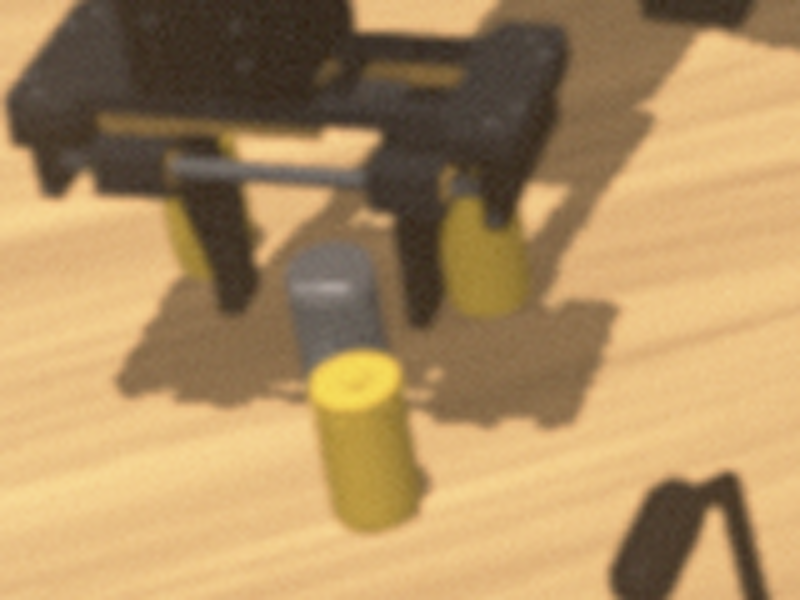

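The cell is centred between the fingers in both views. I'll close and lift.

Request:
move_arm(moves=[{"hand": 20,"x": 0,"y": 0,"z": 0,"wx": 0,"wy": 0,"wz": 0},{"hand": 20,"x": 0,"y": 0,"z": 0,"wx": 0,"wy": 0,"wz": 0},{"hand": 20,"x": 0,"y": 0,"z": 0,"wx": 0,"wy": 0,"wz": 0},{"hand": 20,"x": 0,"y": 0,"z": 0,"wx": 0,"wy": 0,"wz": 0},{"hand": 20,"x": 0,"y": 0,"z": 0,"wx": 0,"wy": 0,"wz": 0},{"hand": 20,"x": 0,"y": 0,"z": 0,"wx": 0,"wy": 0,"wz": 0},{"hand": 20,"x": 0,"y": 0,"z": -0.5,"wx": 0,"wy": 0,"wz": 0},{"hand": 20,"x": 0,"y": 0,"z": -1,"wx": 0,"wy": 0,"wz": 0},{"hand": 20,"x": 0,"y": 0,"z": -1,"wx": 0,"wy": 0,"wz": 0},{"hand": 20,"x": 0,"y": 0,"z": -1,"wx": 0,"wy": 0,"wz": 0},{"hand": 20,"x": 0,"y": 0,"z": -1,"wx": 0,"wy": 0,"wz": 0},{"hand": 20,"x": 0,"y": 0,"z": -1,"wx": 0,"wy": 0,"wz": 0},{"hand": 20,"x": 0,"y": 0,"z": -0.5,"wx": 0,"wy": 0,"wz": 0},{"hand": 20,"x": 0,"y": 0,"z": 0,"wx": 0,"wy": 0,"wz": 0}])

```text
time_s: 5.35
position: [0.5325, -0.3117, 0.1937]
tcp_rot: [[-0.866, 0.5, 0.004], [0.5, 0.866, -0.003], [-0.005, -0.001, -1.0]]
force: [-0.6, -0.2, -1.3]
opening: 0.366
```

```bash
python3 look.py w4
python3 - <<'E'
from rig import vision
from h import *
c=vision.capture("side");pickle.dump(c,open("side4.pkl","wb"));crop(c,"pics/side4.png",290,60,450,180,5)
c=vision.capture("scene");pickle.dump(c,open("scene4.pkl","wb"));crop(c,"pics/scene4.png",80,120,240,240,5)
E
```

```text
5.35 [ 0.5325 -0.3117  0.1937] [[-0.866, 0.5, 0.004], [0.5, 0.866, -0.003], [-0.005, -0.001, -1.0]] F [-0.63 -0.24 -1.32] op 0.3661673597937914
```

View pics/w4.png

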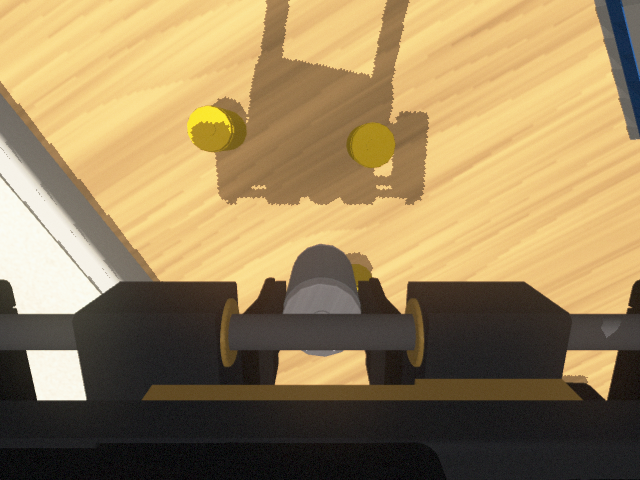

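View pics/side4.png

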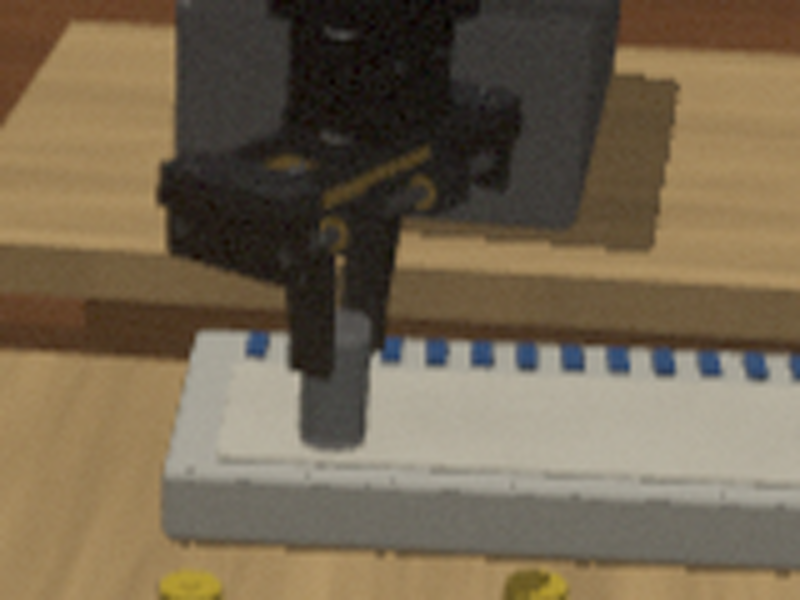

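View pics/scene4.png

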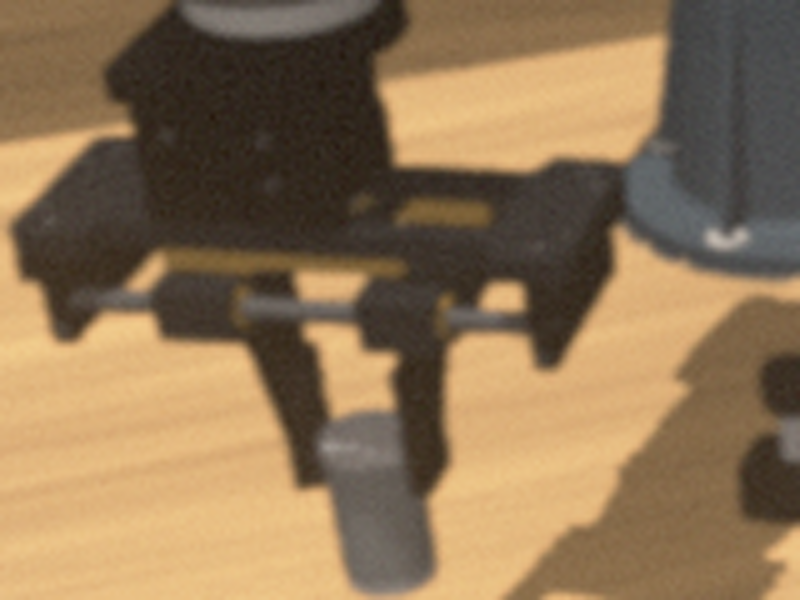

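The cell is held (opening of about 32 mm). In the wrist view its foot edge is at (322,245) and the back of its top is at about (322,355).

Run:
```python
from h import *
s,c=pickle.load(open("w4.pkl","rb"));P=pose(c,s);W=cloud(c,P)
crop(c,"pics/w4c.png",270,230,380,370,5)
R=s["tcp_rot"];t=s["position"]
for (u,v,z) in [(322,245,t[2]-.041),(322,355,t[2]+.02),(322,276,t[2]+.02)]:
    print((R.T@(ray(c,P,u,v,z)-t)*1000).round(1))
for v in range(240,312,6):
    print(v,((W[v,322]-t)@R*1000).round(1),((W[v,300]-t)@R*1000).round(1),((W[v,344]-t)@R*1000).round(1))
```

```text
[15.  -0.3 40.9]
[-15.5  -0.3 -19.9]
[ 19.2  -0.3 -20.1]
240 [-22.   -0.2 193.4] [-22.4 -21.3 195. ] [-22.2  20.8 194.1]
246 [16.8 -0.3 32.5] [-28.6 -21.4 195.7] [-28.2  20.9 194.3]
252 [16.3 -0.3 22.8] [-34.3 -21.4 194.6] [-34.1  21.  194.3]
258 [16.2 -0.3 13.1] [ 12.2 -11.5  25.9] [11.8 11.  27.5]
264 [16.5 -0.3  3.3] [ 12.6 -10.9  14.9] [12.3 10.4 15.9]
270 [16.4 -0.3 -4.8] [ 13.2 -10.3   4.5] [12.8  9.8  5.6]
276 [ 16.   -0.3 -11.2] [13.5 -9.8 -4.4] [13.   9.3 -3. ]
282 [ 16.1  -0.3 -18.4] [ 13.8  -9.4 -12.5] [ 13.4   8.9 -11.4]
288 [ 14.   -0.3 -19.6] [ 13.7  -9.  -18.8] [ 12.8   8.6 -16.4]
294 [ 11.5  -0.3 -19.7] [ 11.4  -9.  -19.4] [ 11.4   8.4 -19.4]
300 [  8.9  -0.3 -19.5] [  8.9  -9.1 -19.5] [  8.8   8.5 -19.3]
306 [  6.3  -0.3 -19.5] [  5.9  -9.1 -18.8] [  6.3   8.5 -19.6]
```

View pics/w4c.png

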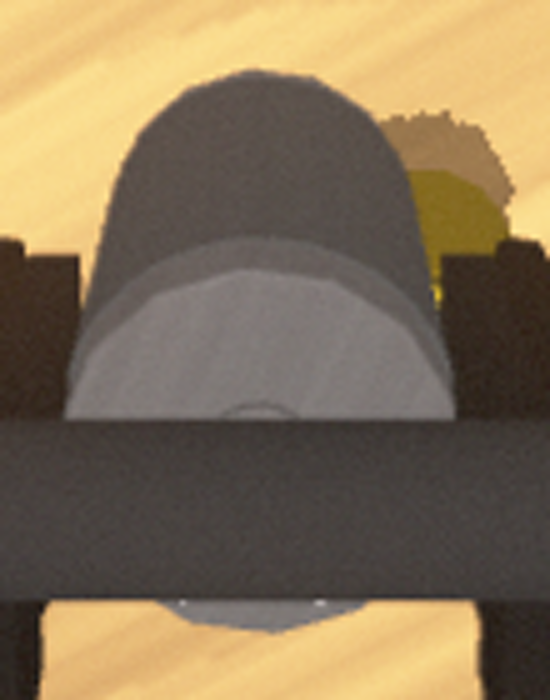

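The cell is upright in the grip and centred on the TCP within about 0.5 mm, with its foot 41 mm below the TCP. Next I'll move near the unit for another look at the well.

Request:
move_arm(moves=[{"hand": 20,"x": 0.29,"y": 0.925,"z": 0,"wx": 0,"wy": 0,"wz": 0},{"hand": 20,"x": 0.29,"y": 0.925,"z": 0,"wx": 0,"wy": 0,"wz": 0},{"hand": 20,"x": 0.29,"y": 0.925,"z": 0,"wx": 0,"wy": 0,"wz": 0},{"hand": 20,"x": 0.29,"y": 0.925,"z": 0,"wx": 0,"wy": 0,"wz": 0},{"hand": 20,"x": 0.29,"y": 0.925,"z": 0,"wx": 0,"wy": 0,"wz": 0},{"hand": 20,"x": 0.29,"y": 0.925,"z": 0,"wx": 0,"wy": 0,"wz": 0},{"hand": 20,"x": 0.29,"y": 0.925,"z": 0,"wx": 0,"wy": 0,"wz": 0},{"hand": 20,"x": 0.29,"y": 0.925,"z": 0,"wx": 0,"wy": 0,"wz": 0},{"hand": 20,"x": 0.29,"y": 0.925,"z": 0,"wx": 0,"wy": 0,"wz": 0},{"hand": 20,"x": 0.29,"y": 0.925,"z": 0,"wx": 0,"wy": 0,"wz": 0},{"hand": 20,"x": 0.29,"y": 0.925,"z": 0,"wx": 0,"wy": 0,"wz": 0},{"hand": 20,"x": 0.29,"y": 0.925,"z": 0,"wx": 0,"wy": 0,"wz": 0},{"hand": 20,"x": 0.29,"y": 0.925,"z": 0,"wx": 0,"wy": 0,"wz": 0},{"hand": 20,"x": 0,"y": 0,"z": 0,"wx": 0,"wy": 0,"wz": 0},{"hand": 20,"x": 0,"y": 0,"z": 0,"wx": 0,"wy": 0,"wz": 0}])

```text
time_s: 7.0
position: [0.5993, -0.0031, 0.1898]
tcp_rot: [[-0.867, 0.499, -0.003], [0.499, 0.867, -0.0], [0.003, -0.002, -1.0]]
force: [-0.8, -0.5, -1.7]
opening: 0.369
```

```bash
python3 look.py w5
```

```text
7.0 [ 0.5993 -0.0031  0.1898] [[-0.867, 0.499, -0.003], [0.499, 0.867, -0.0], [0.003, -0.002, -1.0]] F [-0.8  -0.54 -1.72] op 0.3694120176766875
```

View pics/w5.png

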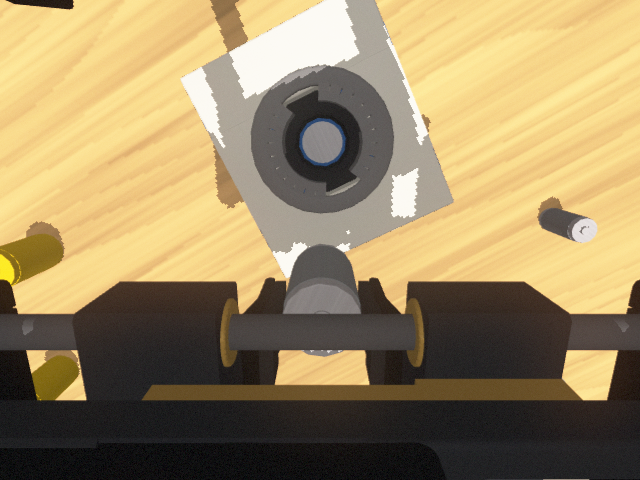

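The collar shows at (322,139) and the spring plate through the bore at (323,142). The slots are at (300,98) and (342,183).

```bash
cat > well.py <<'E'
from h import *
import sys
s,c=pickle.load(open(sys.argv[1]+".pkl","rb"));P=pose(c,s);R=s["tcp_rot"];t=s["position"]
vlim=int(sys.argv[2]) if len(sys.argv)>2 else 238
g=cv2.cvtColor(c["image"],cv2.COLOR_RGB2GRAY);W=cloud(c,P)
sat=c["image"].max(2).astype(int)-c["image"].min(2)
m=((W[...,2]>.0921)&(W[...,2]<.1)).astype(np.uint8);m[vlim:]=0
m=cv2.morphologyEx(m,cv2.MORPH_OPEN,np.ones((5,5)))
cn,hi=cv2.findContours(m,cv2.RETR_CCOMP,cv2.CHAIN_APPROX_NONE)
for i,k in enumerate(cn):
    if cv2.contourArea(k)<300: continue
    e=cv2.fitEllipse(cv2.convexHull(k) if hi[0][i][3]<0 else k)
    q=np.array([ray(c,P,*p[0],.094)[:2] for p in k],np.float32)
    if hi[0][i][3]<0: q=cv2.convexHull(q)
    e2=cv2.fitEllipse(q*1000)
    print("hole" if hi[0][i][3]>=0 else "outer",np.round(e[0],1),"mm",np.round(e2[0],1),np.round(e2[1],1),round(e2[2],1))
    if hi[0][i][3]>=0:
        r=cv2.minAreaRect(q*1000);print(" rect",r)
        # slot tips: far points from centre
        d=q-q.mean(0);r_=np.hypot(*d.T);f=d[r_>.029];a=np.arctan2(f[:,1],f[:,0]);
        print(" slot angle",np.degrees(np.angle(np.mean(np.exp(2j*a)))/2),len(f),r_.max())
E
python3 well.py w5
python3 - <<'E'
from h import *
s,c=pickle.load(open("w5.pkl","rb"));P=pose(c,s);W=cloud(c,P)
print("depth at plate",W[143,323]," collar",W[139,262])
g=cv2.cvtColor(c["image"],cv2.COLOR_RGB2GRAY)
m=((g>110)&(W[...,2]<.06)&(W[...,2]>.02)).astype(np.uint8);m[:110]=0;m[175:]=0;m[:,:290]=0;m[:,360:]=0
k=max(cv2.findContours(m,0,1)[0],key=cv2.contourArea);e=cv2.fitEllipse(k);print("plate",e,ray(c,P,*e[0],W[143,323][2]))
E
```

```text
outer [305.1 145. ] mm [536.8  20.4] [68.8 86.2] 79.5
outer [353.1 121.5] mm [538.8  54.1] [41.3 81.1] 88.0
depth at plate [0.54021354 0.03120491 0.03580018]  collar [ 0.51804981 -0.00162132  0.09417636]
plate ((321.7909851074219, 141.7113037109375), (39.08618927001953, 40.62028121948242), 175.74368286132812) [0.53887602 0.03086498 0.03580018]
```

```bash
cat > well.py <<'E'
from h import *
import sys
s,c=pickle.load(open(sys.argv[1]+".pkl","rb"));P=pose(c,s)
u0,v0,u1,v1=map(int,sys.argv[2:6])
g=cv2.GaussianBlur(cv2.cvtColor(c["image"],cv2.COLOR_RGB2GRAY),(3,3),0)
thr=int(sys.argv[6])
m=np.zeros_like(g);m[v0:v1,u0:u1]=(g[v0:v1,u0:u1]<thr)
m=cv2.morphologyEx(m,cv2.MORPH_OPEN,np.ones((3,3)))
cv2.imwrite("pics/m.png",m*255)
k=max(cv2.findContours(m,0,1)[0],key=cv2.contourArea);k=cv2.convexHull(k)
q=np.array([ray(c,P,*p[0],.094)[:2] for p in k],np.float32)*1000
print("collar",cv2.fitEllipse(k)[0],cv2.fitEllipse(q),cv2.minEnclosingCircle(q))
E
python3 - <<'E'
from h import *
s,c=pickle.load(open("w5.pkl","rb"));g=cv2.cvtColor(c["image"],cv2.COLOR_RGB2GRAY)
print(g[139,240:410:4]);print(g[55:230:4,322])
crop(c,"pics/w5c.png",235,50,410,230,4)
E
for t in 105 115 125; do python3 well.py w5 240 55 405 222 $t;done
```

```text
[166 165 167  95  95  95  95  96  95  95  95  71  37  39  29  66 137 139
 136 140 141 143 140 138 140 140  69  27  31  38  63  94  94  93  95  94
  92  94  90 164 166 165 163]
[250 250 250 157  96  96  96  97  99  96  98  94  43  41  39  30  68 140
 141 142 140 138 138 142 137 131 137  79  37  36  41  32  82  89  92  91
  95  93  92  89 159 158 162 158]
collar (322.1258850097656, 139.39317321777344) ((539.4496459960938, 30.866230010986328), (91.01644897460938, 91.81723022460938), 1.987982988357544) ((539.34521484375, 30.88098907470703), 46.016571044921875)
collar (322.093994140625, 139.5489959716797) ((539.5173950195312, 30.799951553344727), (91.00291442871094, 92.47294616699219), 168.69400024414062) ((539.1736450195312, 30.811065673828125), 46.28068923950195)
collar (322.0633239746094, 139.22828674316406) ((539.3778076171875, 30.868900299072266), (91.9334945678711, 92.60371398925781), 172.77696228027344) ((539.185791015625, 30.915325164794922), 46.38432312011719)
```

View pics/w5c.png

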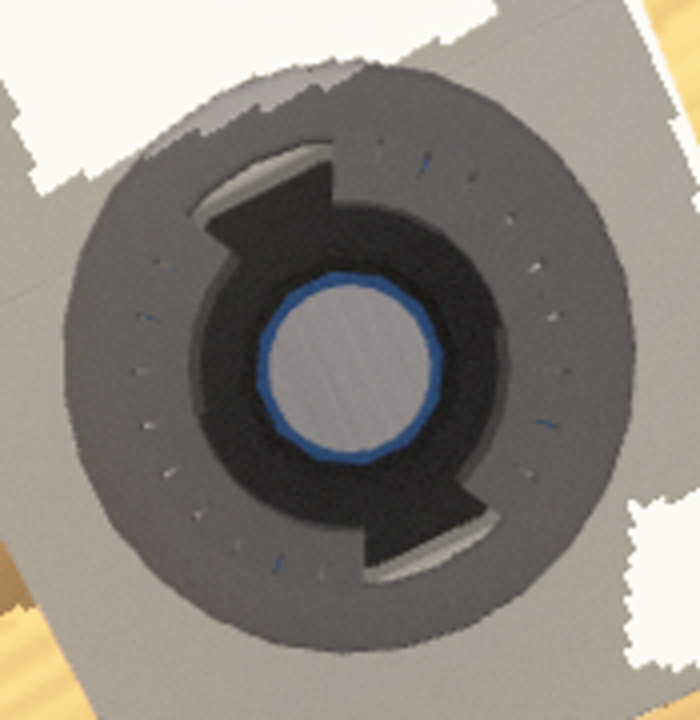

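Request:
move_arm(moves=[{"hand": 20,"x": 0.92,"y": 0,"z": 0,"wx": 0,"wy": 0,"wz": 0},{"hand": 20,"x": 0.92,"y": 0,"z": 0,"wx": 0,"wy": 0,"wz": 0},{"hand": 20,"x": 0.92,"y": -0.02,"z": 0,"wx": 0,"wy": 0,"wz": 0},{"hand": 20,"x": 0,"y": 0,"z": 0.7,"wx": 0,"wy": 0,"wz": 0},{"hand": 20,"x": 0,"y": 0,"z": 0.7,"wx": 0,"wy": 0,"wz": 0},{"hand": 20,"x": 0,"y": 0,"z": 0.7,"wx": 0,"wy": 0,"wz": 0},{"hand": 20,"x": 0,"y": 0,"z": 0.6,"wx": 0,"wy": 0,"wz": 0},{"hand": 20,"x": 0,"y": 0,"z": 0,"wx": 0,"wy": 0,"wz": 0},{"hand": 20,"x": 0,"y": 0,"z": 0,"wx": 0,"wy": 0,"wz": 0}])

```text
time_s: 7.95
position: [0.5401, 0.0297, 0.1236]
tcp_rot: [[-0.865, 0.501, -0.001], [0.501, 0.865, -0.0], [0.001, -0.0, -1.0]]
force: [0.6, 1.0, -0.6]
opening: 0.37
```

```bash
python3 look.py w6
python3 - <<'E'
from rig import vision
from h import *
c=vision.capture("side");crop(c,"pics/side6.png",260,140,420,260,5)
c=vision.capture("scene");crop(c,"pics/scene6.png",260,120,420,240,5)
E
```

```text
7.95 [0.5401 0.0297 0.1236] [[-0.865, 0.501, -0.001], [0.501, 0.865, -0.0], [0.001, -0.0, -1.0]] F [ 0.56  1.01 -0.57] op 0.36962094244388205
```

View pics/side6.png

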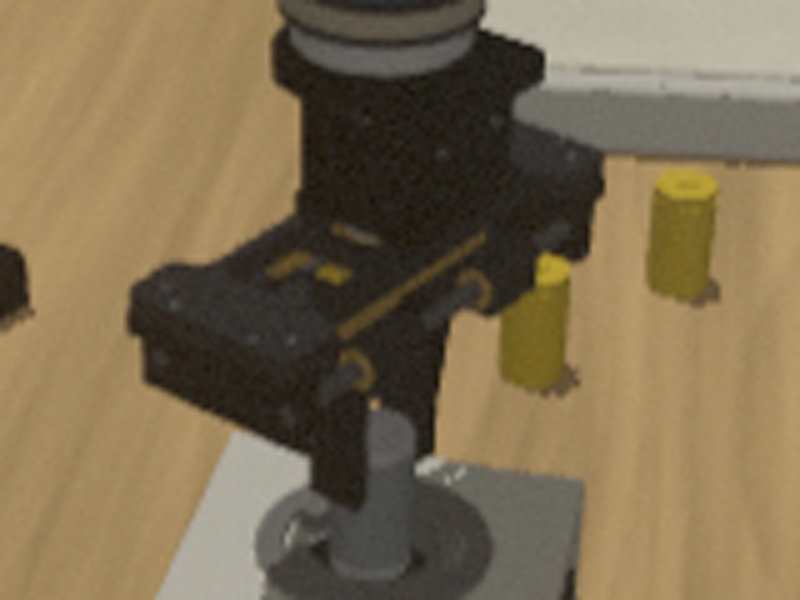

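View pics/w6.png

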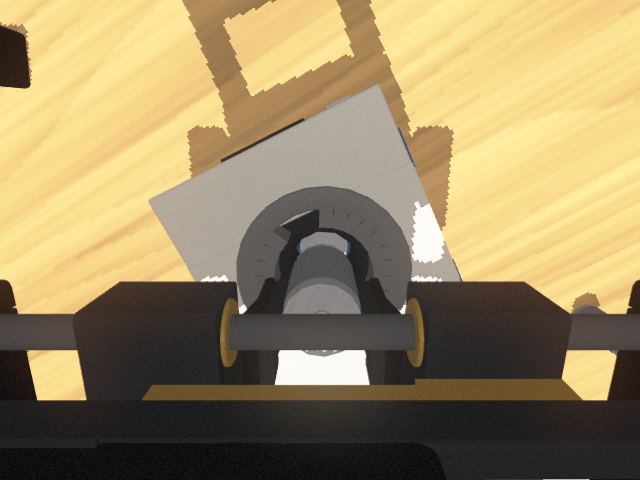

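The cell's foot is just inside the mouth and centred. After a small correction I'll lower it slowly.

Request:
move_arm(moves=[{"hand": 20,"x": 0.05,"y": 0.025,"z": 0,"wx": 0,"wy": 0,"wz": 0},{"hand": 20,"x": 0,"y": 0,"z": 0.2,"wx": 0,"wy": 0,"wz": 0},{"hand": 20,"x": 0,"y": 0,"z": 0.2,"wx": 0,"wy": 0,"wz": 0},{"hand": 20,"x": 0,"y": 0,"z": 0.2,"wx": 0,"wy": 0,"wz": 0},{"hand": 20,"x": 0,"y": 0,"z": 0.2,"wx": 0,"wy": 0,"wz": 0},{"hand": 20,"x": 0,"y": 0,"z": 0.1,"wx": 0,"wy": 0,"wz": 0},{"hand": 20,"x": 0,"y": 0,"z": 0,"wx": 0,"wy": 0,"wz": 0}])

```text
time_s: 8.8
position: [0.539, 0.0318, 0.1007]
tcp_rot: [[-0.866, 0.5, -0.001], [0.5, 0.866, 0.0], [0.001, -0.0, -1.0]]
force: [0.1, 0.3, -0.9]
opening: 0.372
```

```bash
python3 look.py w7
```

```text
8.8 [0.539  0.0318 0.1007] [[-0.866, 0.5, -0.001], [0.5, 0.866, 0.0], [0.001, -0.0, -1.0]] F [ 0.1   0.33 -0.86] op 0.3722681205410444
```

There is no contact force and the foot is about 14 mm into the bore. I'll lower slightly more and release.

Request:
move_arm(moves=[{"hand": 20,"x": 0,"y": 0,"z": 0.1,"wx": 0,"wy": 0,"wz": 0},{"hand": 20,"x": 0,"y": 0,"z": 0,"wx": 0,"wy": 0,"wz": 0},{"hand": 50,"x": 0,"y": 0,"z": 0,"wx": 0,"wy": 0,"wz": 0},{"hand": 50,"x": 0,"y": 0,"z": 0,"wx": 0,"wy": 0,"wz": 0},{"hand": 50,"x": 0,"y": 0,"z": 0,"wx": 0,"wy": 0,"wz": 0},{"hand": 50,"x": 0,"y": 0,"z": 0,"wx": 0,"wy": 0,"wz": 0},{"hand": 60,"x": 0,"y": 0,"z": -1,"wx": 0,"wy": 0,"wz": 0},{"hand": 70,"x": 0,"y": 0,"z": -1,"wx": 0,"wy": 0,"wz": 0},{"hand": 87,"x": 0,"y": 0,"z": -1,"wx": 0,"wy": 0,"wz": 0},{"hand": 87,"x": -0.9,"y": 0,"z": -0.7,"wx": 0,"wy": 0,"wz": 0},{"hand": 87,"x": -0.9,"y": 0,"z": 0,"wx": 0,"wy": 0,"wz": 0},{"hand": 87,"x": -0.9,"y": 0,"z": 0,"wx": 0,"wy": 0,"wz": 0},{"hand": 87,"x": 0,"y": 0,"z": 0,"wx": 0,"wy": 0,"wz": 0}])

```text
time_s: 10.15
position: [0.6007, -0.0036, 0.1919]
tcp_rot: [[-0.865, 0.501, 0.004], [0.501, 0.865, -0.001], [-0.004, 0.001, -1.0]]
force: [-0.4, 0.4, 0.4]
opening: 0.99
```

```bash
python3 look.py w8
```

```text
10.15 [ 0.6007 -0.0036  0.1919] [[-0.865, 0.501, 0.004], [0.501, 0.865, -0.001], [-0.004, 0.001, -1.0]] F [-0.38  0.36  0.37] op 0.9898736512493972
```

View pics/w8.png

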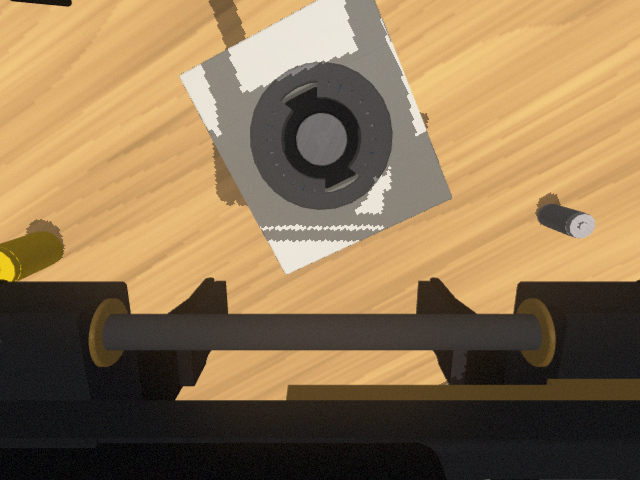

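The cell's top is now at (321,139), filling the well. I'll check its height and position and measure the slot angle.

```bash
python3 well.py w8 235 50 405 222 112
python3 - <<'E'
from h import *
s,c=pickle.load(open("w8.pkl","rb"));P=pose(c,s);W=cloud(c,P)
crop(c,"pics/w8c.png",235,50,410,230,4)
print("top",np.nanmedian(W[129:149,311:331].reshape(-1,3),0), "collar z",np.nanmedian(W[130:145,258:272,2]))
m=((W[...,2]>.0955)&(W[...,2]<.103)).astype(np.uint8);m[:100]=0;m[180:]=0;m[:,:285]=0;m[:,360:]=0
m=cv2.morphologyEx(m,cv2.MORPH_OPEN,np.ones((5,5)))
k=max(cv2.findContours(m,0,1)[0],key=cv2.contourArea);e=cv2.fitEllipse(k);print(e,ray(c,P,*e[0],.098))
z=cv2.cvtColor(c["image"],cv2.COLOR_RGB2GRAY);print(z[139,290:355:2])
E
```

```text
collar (320.8873291015625, 135.9673309326172) ((539.4669189453125, 30.74212646484375), (91.86054229736328, 93.289306640625), 170.09359741210938) ((539.2314453125, 30.749570846557617), 46.650733947753906)
top [0.53879143 0.03086591 0.09836727] collar z 0.09333909909326915
((321.1218566894531, 138.6151885986328), (48.625125885009766, 51.174713134765625), 176.2384490966797) [0.5390554 0.0311764 0.098    ]
[ 33  34  26  82 108 114 111 109 112 111 110 111 113 111 114 114 113 116
 119 113 109 110 111 108 111 110 109 111  90  28  29  30  27]
```

View pics/w8c.png

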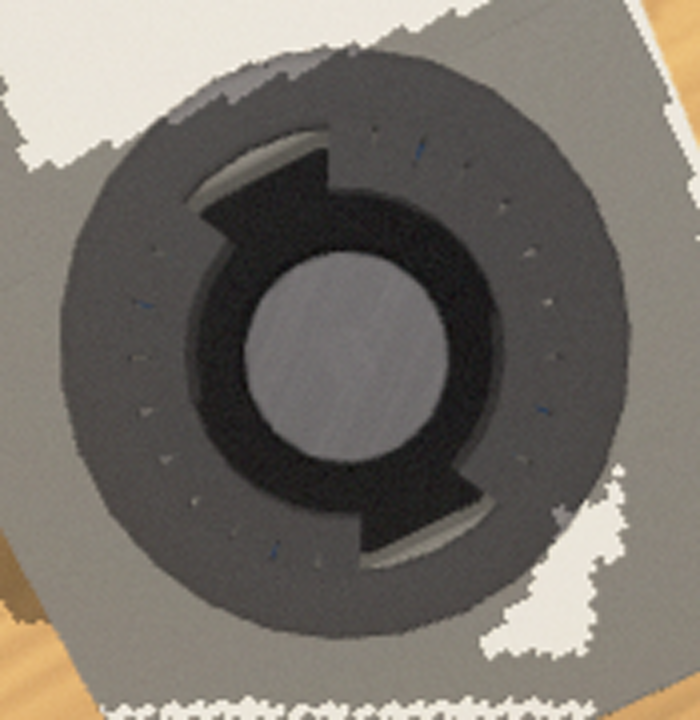

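Run:
```python
from h import *
s,c=pickle.load(open("w8.pkl","rb"));P=pose(c,s);C=np.array([.5393,.0308])
f=lambda u,v:ray(c,P,235+u/4,50+v/4,.094)[:2]-C
A=[]
for n,q in dict(up=[(186,202),(327,130)],lo=[(360,567),(493,500)],upi=[(236,245),(327,190)],loi=[(360,513),(455,468)]).items():
    a=[f(*p) for p in q];ang=[np.degrees(np.arctan2(x[1],x[0])) for x in a];print(n,np.round(ang,1),[round(np.hypot(*x)*1000,1) for x in a],np.round(np.mean(ang),1), "edge normal",np.degrees(np.arctan2(*(a[1]-a[0])[::-1]))+90)
```

```text
up [-163.6  154.2] [np.float64(34.4), np.float64(34.5)] -4.7 edge normal 175.363266467987
lo [-25.3  17.3] [np.float64(34.3), np.float64(33.9)] -4.0 edge normal 176.74300233198645
upi [-165.3  155.7] [np.float64(24.3), np.float64(25.7)] -4.8 edge normal 179.52578633030004
loi [-23.7  16.1] [np.float64(25.3), np.float64(25.7)] -3.8 edge normal 175.1462268286894
```

The cell is seated: its top is 4.4 mm above the mouth and it is on axis within 0.5 mm. The slot line is at -4.3°. The cap is next.

Request:
move_arm(moves=[{"hand": 87,"x": 0,"y": 0,"z": 0,"wx": 0,"wy": 0,"wz": -6},{"hand": 87,"x": 0,"y": 0,"z": 0,"wx": 0,"wy": 0,"wz": -6},{"hand": 87,"x": 0,"y": 0,"z": 0,"wx": 0,"wy": 0,"wz": -6},{"hand": 87,"x": 0.5,"y": 0.87,"z": 0,"wx": 0,"wy": 0,"wz": 0},{"hand": 87,"x": 0.5,"y": 0.87,"z": 0,"wx": 0,"wy": 0,"wz": 0},{"hand": 87,"x": 0.5,"y": 0.87,"z": 0,"wx": 0,"wy": 0,"wz": 0},{"hand": 87,"x": 0.5,"y": 0.87,"z": 0,"wx": 0,"wy": 0,"wz": 0},{"hand": 87,"x": 0.5,"y": 0.87,"z": 0,"wx": 0,"wy": 0,"wz": 0},{"hand": 87,"x": 0.5,"y": 0.87,"z": 0,"wx": 0,"wy": 0,"wz": 0},{"hand": 87,"x": 0.5,"y": 0.87,"z": 0,"wx": 0,"wy": 0,"wz": 0},{"hand": 87,"x": 0.5,"y": 0.87,"z": 0,"wx": 0,"wy": 0,"wz": 0},{"hand": 87,"x": 0.5,"y": 0.87,"z": 0,"wx": 0,"wy": 0,"wz": 0},{"hand": 87,"x": 0.5,"y": 0.87,"z": 0,"wx": 0,"wy": 0,"wz": 0},{"hand": 87,"x": 0.5,"y": 0.87,"z": 0,"wx": 0,"wy": 0,"wz": 0},{"hand": 87,"x": 0.5,"y": 0.87,"z": 0,"wx": 0,"wy": 0,"wz": 0},{"hand": 87,"x": 0,"y": 0,"z": 0,"wx": 0,"wy": 0,"wz": 0},{"hand": 87,"x": 0,"y": 0,"z": 0,"wx": 0,"wy": 0,"wz": 0}])

```text
time_s: 11.9
position: [0.5038, 0.2846, 0.191]
tcp_rot: [[-0.979, 0.206, -0.002], [0.206, 0.979, -0.001], [0.001, -0.001, -1.0]]
force: [0.2, -0.0, 0.4]
opening: 0.997
```

```bash
python3 look.py w9; python3 -c "
from rig import bot;print(bot.read_state()['joint_positions'])"
```

```text
11.9 [0.5038 0.2846 0.191 ] [[-0.979, 0.206, -0.002], [0.206, 0.979, -0.001], [0.001, -0.001, -1.0]] F [ 0.23 -0.04  0.41] op 0.9970892944365285
[ 1.83454591e+01  2.88982072e+01  9.06531602e+01 -3.18596107e-02
  6.05266629e+01 -5.96797649e+01]
```

View pics/w9.png

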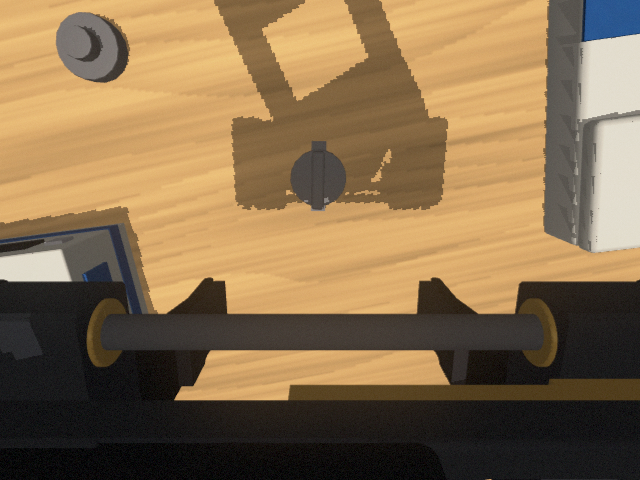

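The cap is at (318,177), with its wing almost exactly vertical in the image, so the jaws are already across it.

Run:
```python
from h import *
s,c=pickle.load(open("w9.pkl","rb"));P=pose(c,s);W=cloud(c,P);R=s["tcp_rot"];t=s["position"]
crop(c,"pics/w9c.png",270,125,370,225,6)
for lo,hi,h in((.036,.055,.045),(.015,.03,.022)):
    m=((W[...,2]>lo)&(W[...,2]<hi)).astype(np.uint8);m[:125]=0;m[225:]=0;m[:,:270]=0;m[:,370:]=0
    k=max(cv2.findContours(m,0,1)[0],key=cv2.contourArea)
    q=np.array([ray(c,P,*p[0],h)[:2] for p in k],np.float32)*1000
    print(cv2.boundingRect(k),cv2.minAreaRect(q))
```

```text
(311, 151, 14, 59) ((464.3443298339844, 288.74078369140625), (9.778547286987305, 45.77511978149414), 77.00978088378906)
(290, 150, 56, 55) ((464.0378112792969, 288.59405517578125), (46.946266174316406, 45.51170349121094), 78.1811752319336)
```

View pics/w9c.png

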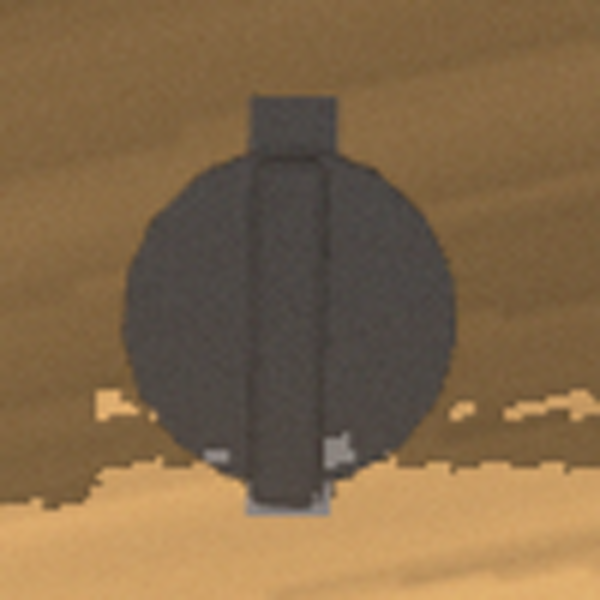

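Request:
move_arm(moves=[{"hand": 50,"x": 0.79,"y": -0.08,"z": 0,"wx": 0,"wy": 0,"wz": 0},{"hand": 50,"x": 0.79,"y": -0.08,"z": 0,"wx": 0,"wy": 0,"wz": 0},{"hand": 50,"x": 0,"y": 0,"z": 1,"wx": 0,"wy": 0,"wz": 0},{"hand": 50,"x": 0,"y": 0,"z": 1,"wx": 0,"wy": 0,"wz": 0},{"hand": 50,"x": 0,"y": 0,"z": 1,"wx": 0,"wy": 0,"wz": 0},{"hand": 50,"x": 0,"y": 0,"z": 1,"wx": 0,"wy": 0,"wz": 0},{"hand": 50,"x": 0,"y": 0,"z": 1,"wx": 0,"wy": 0,"wz": 0},{"hand": 50,"x": 0,"y": 0,"z": 0.8,"wx": 0,"wy": 0,"wz": 0},{"hand": 50,"x": 0,"y": 0,"z": 0.5,"wx": 0,"wy": 0,"wz": 0},{"hand": 50,"x": 0,"y": 0,"z": 0.25,"wx": 0,"wy": 0,"wz": 0},{"hand": 50,"x": 0,"y": 0,"z": 0,"wx": 0,"wy": 0,"wz": 0},{"hand": 50,"x": 0,"y": 0,"z": 0,"wx": 0,"wy": 0,"wz": 0}])

```text
time_s: 13.15
position: [0.4665, 0.2888, 0.0282]
tcp_rot: [[-0.978, 0.208, 0.001], [0.208, 0.978, 0.0], [-0.001, 0.001, -1.0]]
force: [0.2, 0.5, -0.0]
opening: 0.576
```

Run:
```python
from rig import vision,bot
from h import *
s=bot.read_state();print(s["position"],s["force"])
c=vision.capture("side");crop(c,"pics/side10.png",290,320,410,420,6)
c=vision.capture("scene");crop(c,"pics/scene10.png",360,140,480,240,6)
```

```text
[0.46654488 0.28879562 0.02819521] [ 0.15374374  0.52207873 -0.01718338]
```

View pics/side10.png

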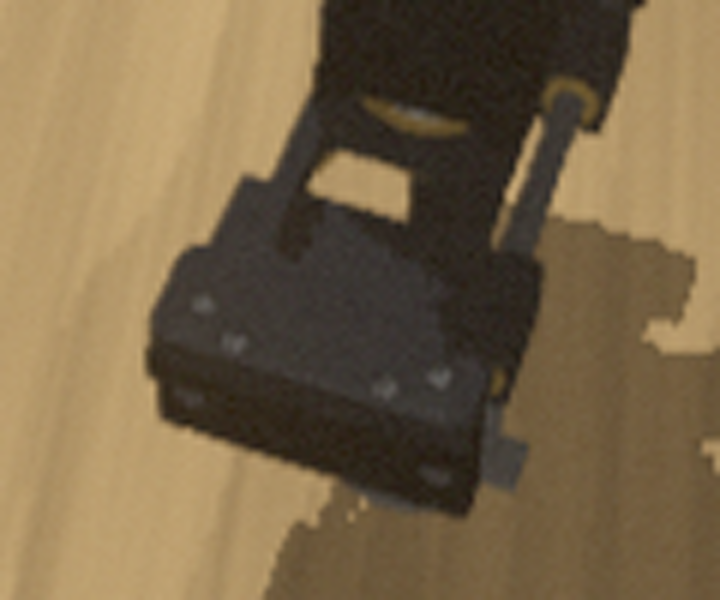

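View pics/scene10.png

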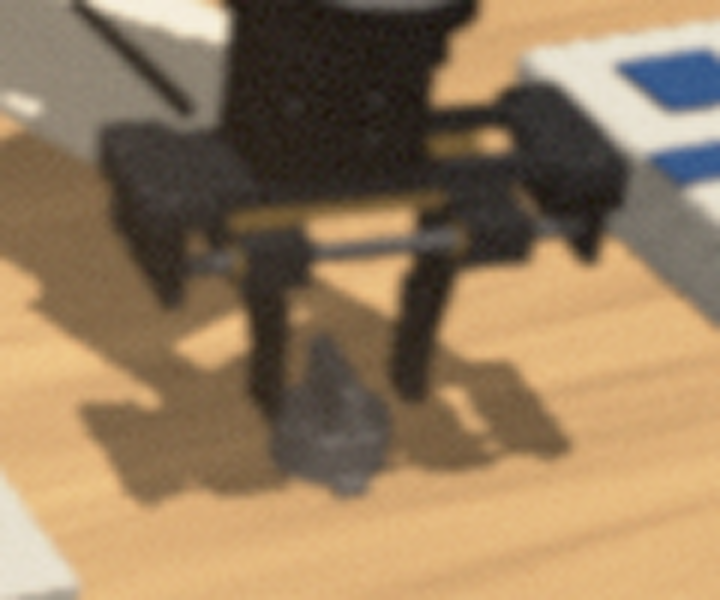

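The wing stands between the fingers. I'll correct by 2 mm along the wing, go down to just above the disc and grip.

Request:
move_arm(moves=[{"hand": 50,"x": 0.09,"y": 0,"z": 0,"wx": 0,"wy": 0,"wz": 0},{"hand": 50,"x": 0,"y": 0,"z": 0.16,"wx": 0,"wy": 0,"wz": 0},{"hand": 50,"x": 0,"y": 0,"z": 0,"wx": 0,"wy": 0,"wz": 0},{"hand": 0,"x": 0,"y": 0,"z": 0,"wx": 0,"wy": 0,"wz": 0},{"hand": 0,"x": 0,"y": 0,"z": 0,"wx": 0,"wy": 0,"wz": 0},{"hand": 0,"x": 0,"y": 0,"z": 0,"wx": 0,"wy": 0,"wz": 0},{"hand": 0,"x": 0,"y": 0,"z": 0,"wx": 0,"wy": 0,"wz": 0},{"hand": 0,"x": 0,"y": 0,"z": 0,"wx": 0,"wy": 0,"wz": 0},{"hand": 0,"x": 0,"y": 0,"z": 0,"wx": 0,"wy": 0,"wz": 0}])

```text
time_s: 14.15
position: [0.4638, 0.2893, 0.0236]
tcp_rot: [[-0.978, 0.208, 0.0], [0.208, 0.978, 0.0], [-0.0, 0.0, -1.0]]
force: [0.4, 0.8, -0.6]
opening: 0.112
```

Request:
move_arm(moves=[{"hand": 0,"x": 0,"y": 0,"z": -0.5,"wx": 0,"wy": 0,"wz": 0},{"hand": 0,"x": 0,"y": 0,"z": -1,"wx": 0,"wy": 0,"wz": 0},{"hand": 0,"x": 0,"y": 0,"z": -1,"wx": 0,"wy": 0,"wz": 0},{"hand": 0,"x": 0,"y": 0,"z": -1,"wx": 0,"wy": 0,"wz": 0},{"hand": 0,"x": 0,"y": 0,"z": -1,"wx": 0,"wy": 0,"wz": 0},{"hand": 0,"x": 0,"y": 0,"z": -1,"wx": 0,"wy": 0,"wz": 0},{"hand": 0,"x": 0,"y": 0,"z": -1,"wx": 0,"wy": 0,"wz": 0},{"hand": 0,"x": 0,"y": 0,"z": 0,"wx": 0,"wy": 0,"wz": 0}])

```text
time_s: 14.95
position: [0.4659, 0.2902, 0.1902]
tcp_rot: [[-0.978, 0.208, 0.008], [0.208, 0.978, 0.003], [-0.007, 0.005, -1.0]]
force: [0.5, 0.2, -1.7]
opening: 0.112
```

```bash
python3 look.py w11;python3 - <<'E'
from h import *
s,c=pickle.load(open("w11.pkl","rb"))
crop(c,"pics/w11c.png",250,220,390,370,5)
E
```

```text
14.95 [0.4659 0.2902 0.1902] [[-0.978, 0.208, 0.008], [0.208, 0.978, 0.003], [-0.007, 0.005, -1.0]] F [ 0.52  0.17 -1.74] op 0.11241871406183701
```

View pics/w11c.png

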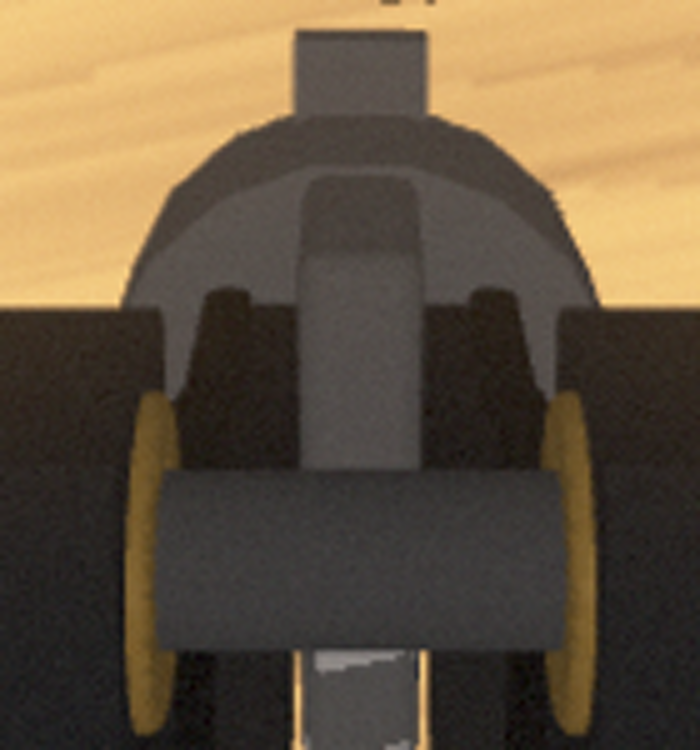

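The cap hangs straight. Its lug tip's lower edge is at pixel (322,226) and the wing's front top edge at (322,270).

Run:
```python
from h import *
s,c=pickle.load(open("w11.pkl","rb"));H=c["hand_eye"]
def rt(u,v,z):
    d=H[:3,:3]@np.array([(u-c["cx"])/c["fx"],(v-c["cy"])/c["fy"],1]);o=H[:3,3];return ((o+d*(z-o[2])/d[2])*1000).round(1)
f=lambda u,v:(250+u/5,220+v/5)
print("lug low",rt(*f(361,30),.0236),"exp 31; L/R",rt(*f(295,30),.0236),rt(*f(427,30),.0236))
print("wing top",rt(*f(361,250),-.0214),"exp 23; LR",rt(*f(298,250),-.0214),rt(*f(423,250),-.0214))
W=cloud(c,H)
for v in (228,232,236,246,250,258,264,275,285,300):print(v,(W[v,322]*1000).round(1))
```

```text
lug low [29.6 -0.2 23.6] exp 31; L/R [29.6 -6.7 23.6] [29.6  6.3 23.6]
wing top [ 22.3  -0.2 -21.4] exp 23; LR [ 22.3  -5.1 -21.4] [ 22.3   4.6 -21.4]
228 [29.6 -0.3 19.1]
232 [27.6 -0.3 19.5]
236 [26.  -0.3 17.8]
246 [22.5 -0.3 12.3]
250 [22.7 -0.3  5.1]
258 [21.9 -0.3 -4.6]
264 [ 21.7  -0.3 -12.1]
275 [ 20.5  -0.3 -22. ]
285 [ 16.   -0.3 -21. ]
300 [  9.7  -0.3 -21.1]
```

The cap's centre sits about 1.2 mm toward tool -x. I'll turn 7.7° counterclockwise and carry it over the well.

Request:
move_arm(moves=[{"hand": 0,"x": 0,"y": 0,"z": 0,"wx": 0,"wy": 0,"wz": -7.7},{"hand": 0,"x": -0.333,"y": -0.92,"z": 0,"wx": 0,"wy": 0,"wz": 0},{"hand": 0,"x": -0.333,"y": -0.92,"z": 0,"wx": 0,"wy": 0,"wz": 0},{"hand": 0,"x": -0.333,"y": -0.92,"z": 0,"wx": 0,"wy": 0,"wz": 0},{"hand": 0,"x": -0.333,"y": -0.92,"z": 0,"wx": 0,"wy": 0,"wz": 0},{"hand": 0,"x": -0.333,"y": -0.92,"z": 0,"wx": 0,"wy": 0,"wz": 0},{"hand": 0,"x": -0.333,"y": -0.92,"z": 0,"wx": 0,"wy": 0,"wz": 0},{"hand": 0,"x": -0.333,"y": -0.92,"z": 0,"wx": 0,"wy": 0,"wz": 0},{"hand": 0,"x": -0.333,"y": -0.92,"z": 0,"wx": 0,"wy": 0,"wz": 0},{"hand": 0,"x": -0.333,"y": -0.92,"z": 0,"wx": 0,"wy": 0,"wz": 0},{"hand": 0,"x": -0.333,"y": -0.92,"z": 0,"wx": 0,"wy": 0,"wz": 0},{"hand": 0,"x": -0.333,"y": -0.92,"z": 0,"wx": 0,"wy": 0,"wz": 0},{"hand": 0,"x": 0,"y": 0,"z": 1,"wx": 0,"wy": 0,"wz": 0},{"hand": 0,"x": 0,"y": 0,"z": 0.4,"wx": 0,"wy": 0,"wz": 0},{"hand": 0,"x": 0,"y": 0,"z": 0,"wx": 0,"wy": 0,"wz": 0},{"hand": 0,"x": 0,"y": 0,"z": 0,"wx": 0,"wy": 0,"wz": 0},{"hand": 0,"x": 0,"y": 0,"z": 0,"wx": 0,"wy": 0,"wz": 0}])

```text
time_s: 16.7
position: [0.5363, 0.0306, 0.1515]
tcp_rot: [[-0.997, 0.074, 0.001], [0.074, 0.997, -0.0], [-0.001, -0.0, -1.0]]
force: [0.5, 0.3, -0.7]
opening: 0.113
```

```bash
python3 look.py w12
```

```text
16.7 [0.5363 0.0306 0.1515] [[-0.997, 0.074, 0.001], [0.074, 0.997, -0.0], [-0.001, -0.0, -1.0]] F [ 0.49  0.35 -0.67] op 0.11299590704370589
```

View pics/w12.png

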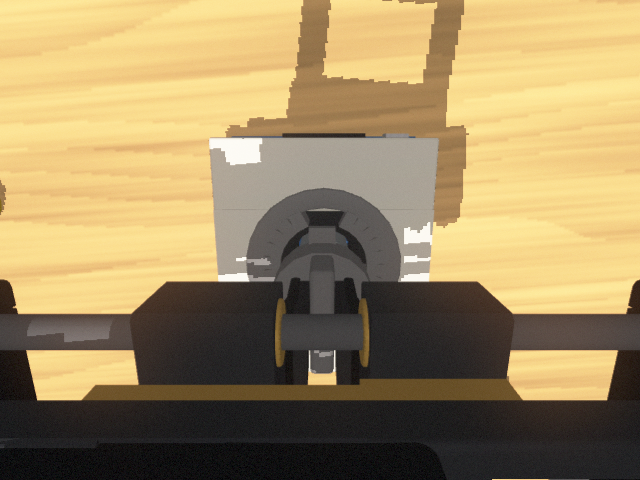

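The lug lines up with the slot near (323,218). I'll measure the collar's centre from this view before lowering.

Run:
```python
from h import *
s,c=pickle.load(open("w12.pkl","rb"));P=pose(c,s);W=cloud(c,P);R=s["tcp_rot"];t=s["position"]
g=cv2.cvtColor(c["image"],cv2.COLOR_RGB2GRAY)
crop(c,"pics/w12c.png",235,180,415,300,4)
# outer-edge points of the collar per row, subpixel threshold
pts=[]
for v in range(200,268,3):
    r=g[v].astype(int)
    a=[u for u in range(240,322) if r[u]<125 and r[u-2]>=125]; b=[u for u in range(400,324,-1) if 0] 
    l=next((u for u in range(235,322) if r[u]<125 and r[u+1]<125 and r[u+2]<125),None); rr=next((u for u in range(414,324,-1) if r[u]<125 and r[u-1]<125 and r[u-2]<125),None)
    if l and rr: pts+= [(l,v),(rr,v)]
q=np.array([(R.T@(ray(c,P,u,v,.094)-t))[:2]*1000 for u,v in pts])
from scipy.optimize import least_squares
f=least_squares(lambda p:np.hypot(*(q-p[:2]).T)-p[2],[0,0,46],loss="soft_l1");print("collar in tool mm",f.x,np.abs(f.fun).mean())
f=least_squares(lambda p:np.hypot(*(q-p[:2]).T)-46.6,[0,0],loss="soft_l1");print("fixed r",f.x,np.abs(f.fun).max())
```

```text
collar in tool mm [-1.47687346  0.60433123 45.77493115] 0.40972700721513594
fixed r [-2.87336032  0.58414279] 12.713936069162258
```

View pics/w12c.png

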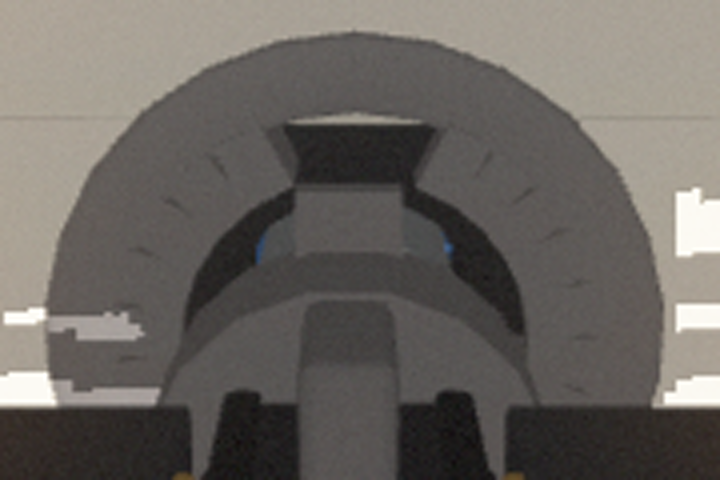

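Run:
```python
from h import *
s,c=pickle.load(open("w12.pkl","rb"));P=pose(c,s);R=s["tcp_rot"];t=s["position"]
f=lambda u,v,z=.094:((R.T@(ray(c,P,235+u/4,180+v/4,z)-t))*1000).round(1)[:2]
print("collar top",f(357,31),"L",f(47,330),"R",f(663,330))
print("slot outer lip",f(268,130),f(446,130),f(357,114), "inner",f(298,185),f(414,185))
zu=t[2]-.0236
print("lug low tip",f(296,186,zu),f(404,186,zu))
```

```text
collar top [44.4  1. ] L [ -0.2 -45.2] R [-0.1 46.9]
slot outer lip [ 30.1 -11.8] [30.2 13.9] [32.5  1.1] inner [22.  -7.5] [22.   9.4]
lug low tip [29.4 -6.7] [29.5  6.7]
```

The well centre is about (-2.2, +0.85) mm in the tool frame and the cap about (-1.4, 0). The angle agrees with the slots. I'll correct and lower to just above the cell.

Request:
move_arm(moves=[{"hand": 0,"x": -0.05,"y": 0.028,"z": 0,"wx": 0,"wy": 0,"wz": 0},{"hand": 0,"x": 0,"y": 0,"z": 0.4,"wx": 0,"wy": 0,"wz": 0},{"hand": 0,"x": 0,"y": 0,"z": 0.4,"wx": 0,"wy": 0,"wz": 0},{"hand": 0,"x": 0,"y": 0,"z": 0.2,"wx": 0,"wy": 0,"wz": 0},{"hand": 0,"x": 0,"y": 0,"z": 0,"wx": 0,"wy": 0,"wz": 0},{"hand": 0,"x": 0,"y": 0,"z": 0,"wx": 0,"wy": 0,"wz": 0}])

```text
time_s: 17.35
position: [0.5372, 0.0307, 0.1257]
tcp_rot: [[-0.997, 0.075, -0.001], [0.075, 0.997, 0.0], [0.001, 0.0, -1.0]]
force: [-0.1, -0.5, -0.9]
opening: 0.114
```

```bash
python3 look.py w13
python3 - <<'E'
from h import *
s,c=pickle.load(open("w13.pkl","rb"))
crop(c,"pics/w13c.png",225,180,425,310,4)
E
```

```text
17.35 [0.5372 0.0307 0.1257] [[-0.997, 0.075, -0.001], [0.075, 0.997, 0.0], [0.001, 0.0, -1.0]] F [-0.11 -0.48 -0.85] op 0.11367283992116414
```

View pics/w13c.png

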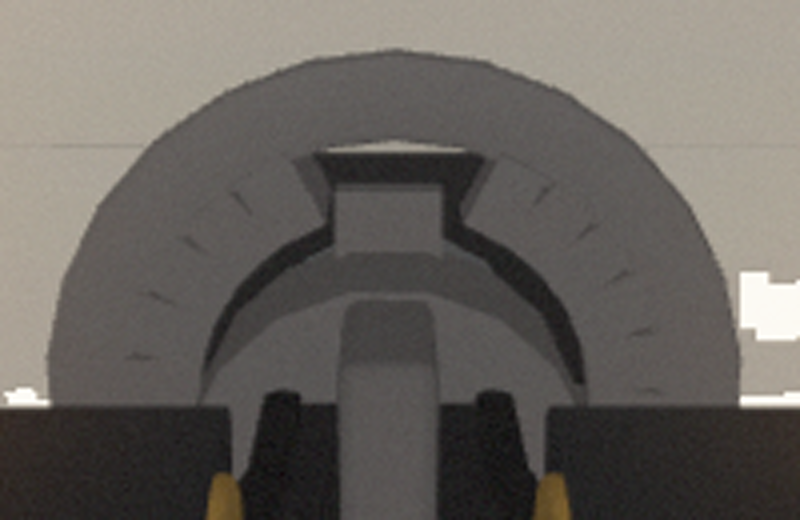

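Run:
```python
from h import *
s,c=pickle.load(open("w13.pkl","rb"));P=pose(c,s);R=s["tcp_rot"];t=s["position"]
f=lambda u,v,z=.094:((R.T@(ray(c,P,225+u/4,180+v/4,z)-t))*1000).round(1)[:2]
print("collar top",f(395,50),"L",f(48,360),"R",f(740,360))
print("slot lip",f(295,160),f(490,160),f(394,143), "inner",f(330,222),f(463,222))
zu=t[2]-.0236
print("lug low tip",f(333,185,zu),f(443,185,zu))
```

```text
collar top [45.1  0.6] L [  4.  -45.3] R [ 4.1 46.5]
slot lip [ 31.  -12.2] [31.1 12.8] [33.3  0.5] inner [22.9 -7.7] [22.9  9.5]
lug low tip [29.6 -7. ] [29.6  6.5]
```

Request:
move_arm(moves=[{"hand": 0,"x": -0.015,"y": 0.025,"z": 0,"wx": 0,"wy": 0,"wz": 0},{"hand": 0,"x": 0,"y": 0,"z": 0.15,"wx": 0,"wy": 0,"wz": 0},{"hand": 0,"x": 0,"y": 0,"z": 0.15,"wx": 0,"wy": 0,"wz": 0},{"hand": 0,"x": 0,"y": 0,"z": 0.15,"wx": 0,"wy": 0,"wz": 0},{"hand": 0,"x": 0,"y": 0,"z": 0.1,"wx": 0,"wy": 0,"wz": 0},{"hand": 0,"x": 0,"y": 0,"z": 0,"wx": 0,"wy": 0,"wz": 0}])

```text
time_s: 18.0
position: [0.5383, 0.0312, 0.1124]
tcp_rot: [[-0.997, 0.075, 0.001], [0.075, 0.997, -0.0], [-0.001, -0.0, -1.0]]
force: [0.6, -0.6, 3.9]
opening: 0.114
```

```bash
python3 look.py w14
python3 - <<'E'
from h import *
s,c=pickle.load(open("w14.pkl","rb"))
crop(c,"pics/w14c.png",225,180,425,310,4)
E
```

```text
18.0 [0.5383 0.0312 0.1124] [[-0.997, 0.075, 0.001], [0.075, 0.997, -0.0], [-0.001, -0.0, -1.0]] F [ 0.64 -0.57  3.89] op 0.1135482168930193
```

View pics/w14c.png

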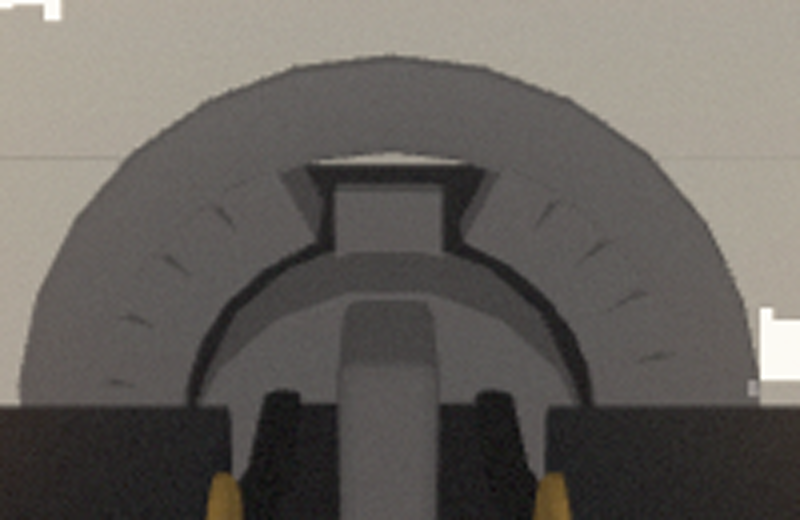

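The lug is inside the slot, and the 5 N is as expected from the spring. I'll push on.

Request:
move_arm(moves=[{"hand": 0,"x": 0,"y": 0,"z": 0.15,"wx": 0,"wy": 0,"wz": 0},{"hand": 0,"x": 0,"y": 0,"z": 0.15,"wx": 0,"wy": 0,"wz": 0},{"hand": 0,"x": 0,"y": 0,"z": 0.15,"wx": 0,"wy": 0,"wz": 0},{"hand": 0,"x": 0,"y": 0,"z": 0.09,"wx": 0,"wy": 0,"wz": 0},{"hand": 0,"x": 0,"y": 0,"z": 0,"wx": 0,"wy": 0,"wz": 0},{"hand": 0,"x": 0,"y": 0,"z": 0,"wx": 0,"wy": 0,"wz": 0}])

```text
time_s: 18.65
position: [0.5384, 0.0312, 0.0997]
tcp_rot: [[-0.997, 0.075, 0.002], [0.075, 0.997, -0.0], [-0.002, -0.0, -1.0]]
force: [-0.5, -0.3, 8.4]
opening: 0.114
```

```bash
python3 look.py w15
python3 - <<'E'
from h import *
s,c=pickle.load(open("w15.pkl","rb"))
crop(c,"pics/w15c.png",225,180,425,310,4)
W=cloud(c,c["hand_eye"]);print((W[285:300:4,322]*1000).round(1), (W[262:275:3,300]*1000).round(1))
E
```

```text
18.65 [0.5384 0.0312 0.0997] [[-0.997, 0.075, 0.002], [0.075, 0.997, -0.0], [-0.002, -0.0, -1.0]] F [-0.48 -0.26  8.44] op 0.11364654301563899
[[ 16.4  -0.3 -21.9]
 [ 14.6  -0.3 -21.5]
 [ 13.   -0.2 -21.7]
 [ 10.9  -0.2 -20.8]] [[ 18.1 -10.1   1.8]
 [ 16.7 -10.1   1.9]
 [ 15.4 -10.1   1.6]
 [ 13.9 -10.1   1.7]
 [ 12.6 -10.1   1.3]]
```

View pics/w15c.png

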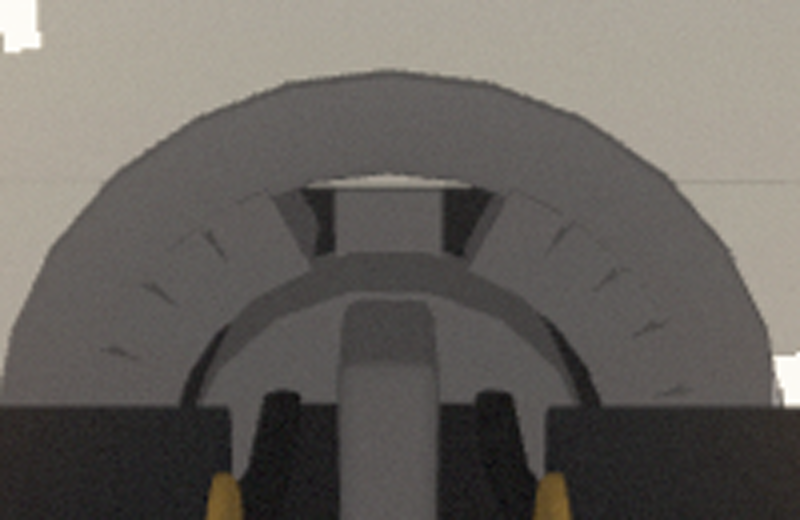

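The cap's underside is 17.9 mm below the mouth, with no slip. Next is the clockwise turn, compensating for the 1.3 mm grip offset.

Request:
move_arm(moves=[{"hand": 0,"x": 0,"y": 0.004,"z": 0,"wx": 0,"wy": 0,"wz": 4},{"hand": 0,"x": 0,"y": 0.004,"z": 0,"wx": 0,"wy": 0,"wz": 4},{"hand": 0,"x": 0,"y": 0.004,"z": 0,"wx": 0,"wy": 0,"wz": 4},{"hand": 0,"x": 0,"y": 0.004,"z": 0,"wx": 0,"wy": 0,"wz": 4},{"hand": 0,"x": 0,"y": 0.004,"z": 0,"wx": 0,"wy": 0,"wz": 4},{"hand": 0,"x": 0,"y": 0.004,"z": 0,"wx": 0,"wy": 0,"wz": 4},{"hand": 0,"x": 0,"y": 0.004,"z": 0,"wx": 0,"wy": 0,"wz": 4},{"hand": 0,"x": 0,"y": 0,"z": 0,"wx": 0,"wy": 0,"wz": 0}])

```text
time_s: 19.5
position: [0.5389, 0.0318, 0.0999]
tcp_rot: [[-0.845, 0.535, 0.002], [0.535, 0.845, -0.0], [-0.002, 0.001, -1.0]]
force: [-1.2, -0.2, 9.6]
opening: 0.111
```

```bash
python3 look.py w16
python3 - <<'E'
from rig import bot
from h import *
s,c=pickle.load(open("w16.pkl","rb"));print(s["moment"])
crop(c,"pics/w16c.png",225,180,425,310,4)
W=cloud(c,c["hand_eye"]);print((W[262:275:3,300]*1000).round(1))
E
```

```text
19.5 [0.5389 0.0318 0.0999] [[-0.845, 0.535, 0.002], [0.535, 0.845, -0.0], [-0.002, 0.001, -1.0]] F [-1.19 -0.18  9.58] op 0.11076502664658684
[0.10899502 0.0268351  0.01242876]
[[ 18.  -10.1   1.4]
 [ 16.6 -10.1   1.5]
 [ 15.  -10.2   1.9]
 [ 13.4 -10.2   2.4]
 [ 11.8 -10.3   2.9]]
```

View pics/w16c.png

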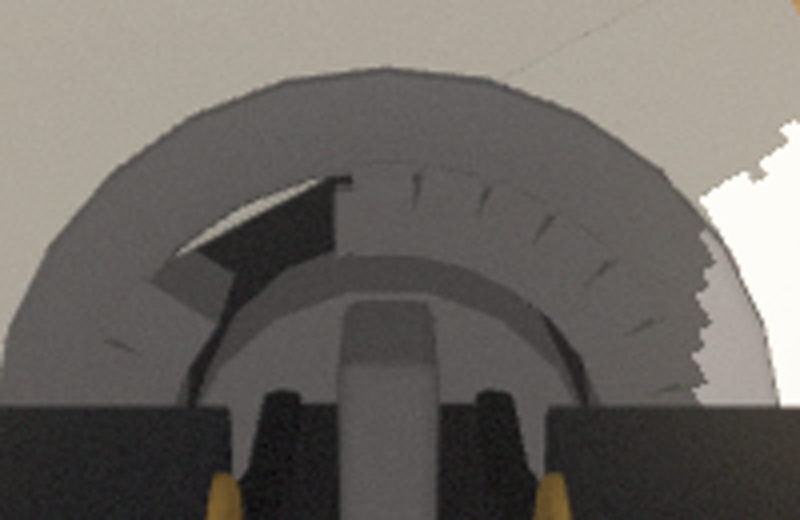

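The lug has passed under the bar and the cap is turning with the tool. I'll continue to 80°.

Request:
move_arm(moves=[{"hand": 0,"x": 0,"y": 0.004,"z": 0,"wx": 0,"wy": 0,"wz": 4},{"hand": 0,"x": 0,"y": 0.004,"z": 0,"wx": 0,"wy": 0,"wz": 4},{"hand": 0,"x": 0,"y": 0.004,"z": 0,"wx": 0,"wy": 0,"wz": 4},{"hand": 0,"x": 0,"y": 0.004,"z": 0,"wx": 0,"wy": 0,"wz": 4},{"hand": 0,"x": 0,"y": 0.004,"z": 0,"wx": 0,"wy": 0,"wz": 4},{"hand": 0,"x": 0,"y": 0.004,"z": 0,"wx": 0,"wy": 0,"wz": 4},{"hand": 0,"x": 0,"y": 0.004,"z": 0,"wx": 0,"wy": 0,"wz": 4},{"hand": 0,"x": 0,"y": 0.004,"z": 0,"wx": 0,"wy": 0,"wz": 4},{"hand": 0,"x": 0,"y": 0.004,"z": 0,"wx": 0,"wy": 0,"wz": 4},{"hand": 0,"x": 0,"y": 0.004,"z": 0,"wx": 0,"wy": 0,"wz": 4},{"hand": 0,"x": 0,"y": 0.004,"z": 0,"wx": 0,"wy": 0,"wz": 4},{"hand": 0,"x": 0,"y": 0.004,"z": 0,"wx": 0,"wy": 0,"wz": 4},{"hand": 0,"x": 0,"y": 0.004,"z": 0,"wx": 0,"wy": 0,"wz": 4},{"hand": 0,"x": 0,"y": 0,"z": 0,"wx": 0,"wy": 0,"wz": 0},{"hand": 0,"x": 0,"y": 0,"z": 0,"wx": 0,"wy": 0,"wz": 0}])

```text
time_s: 21.05
position: [0.54, 0.0325, 0.0999]
tcp_rot: [[-0.099, 0.995, 0.002], [0.995, 0.099, -0.0], [-0.001, 0.002, -1.0]]
force: [-0.2, 0.4, 8.5]
opening: 0.107
```

```bash
python3 look.py w17
python3 - <<'E'
from rig import bot
from h import *
s,c=pickle.load(open("w17.pkl","rb"));print(s["moment"],np.degrees(np.arctan2(s["tcp_rot"][1,1],s["tcp_rot"][0,1])))
crop(c,"pics/w17c.png",225,180,425,310,4)
W=cloud(c,c["hand_eye"]);print((W[262:275:3,300]*1000).round(1))
E
```

```text
21.05 [0.54   0.0325 0.0999] [[-0.099, 0.995, 0.002], [0.995, 0.099, -0.0], [-0.001, 0.002, -1.0]] F [-0.21  0.38  8.48] op 0.1073567933674182
[ 0.01354936  0.06831719 -0.05123409] 5.691679541926686
[[ 17.5  -9.9   1.6]
 [ 16.2  -9.9   1.2]
 [ 14.8  -9.9   1.4]
 [ 13.1 -10.    2.1]
 [ 11.3 -10.1   3.1]]
```

View pics/w17c.png

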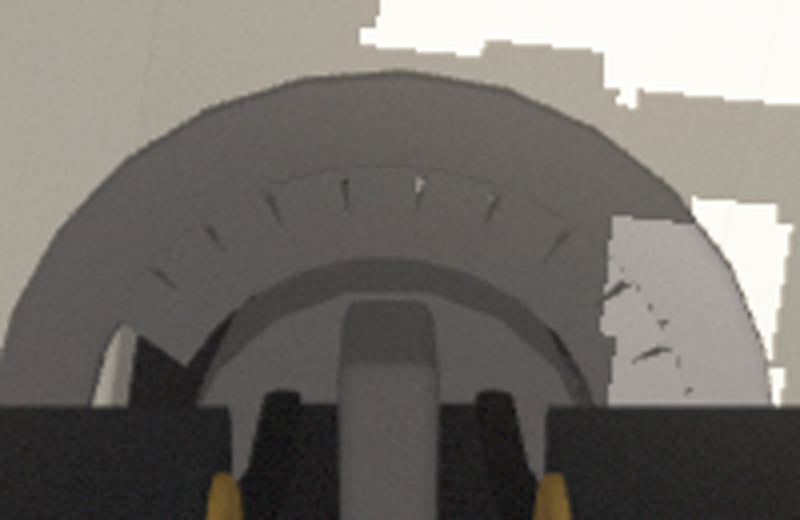

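Turned 80.0°, with little torque. I'll ease up about 6 mm to see whether it rises into the notch.

Request:
move_arm(moves=[{"hand": 0,"x": 0,"y": 0,"z": 0,"wx": 0,"wy": 0,"wz": 1},{"hand": 0,"x": 0,"y": 0,"z": -0.08,"wx": 0,"wy": 0,"wz": 0},{"hand": 0,"x": 0,"y": 0,"z": -0.08,"wx": 0,"wy": 0,"wz": 0},{"hand": 0,"x": 0,"y": 0,"z": -0.08,"wx": 0,"wy": 0,"wz": 0},{"hand": 0,"x": 0,"y": 0,"z": 0,"wx": 0,"wy": 0,"wz": 0}])

```text
time_s: 21.6
position: [0.5399, 0.0325, 0.1059]
tcp_rot: [[-0.082, 0.997, 0.002], [0.997, 0.082, -0.001], [-0.001, 0.002, -1.0]]
force: [0.3, -0.4, 7.1]
opening: 0.111
```

```bash
python3 look.py w18
python3 - <<'E'
from h import *
s,c=pickle.load(open("w18.pkl","rb"));print(s["moment"],np.degrees(np.arctan2(s["tcp_rot"][1,1],s["tcp_rot"][0,1])))
W=cloud(c,c["hand_eye"]);print((W[262:275:3,300]*1000).round(1))
crop(c,"pics/w18c.png",225,180,425,310,4)
E
```

```text
21.6 [0.5399 0.0325 0.1059] [[-0.082, 0.997, 0.002], [0.997, 0.082, -0.001], [-0.001, 0.002, -1.0]] F [ 0.3  -0.37  7.1 ] op 0.11147340981653733
[-0.05017146 -0.01584277  0.04379367] 4.717827383087648
[[ 17.6  -9.9   1.3]
 [ 16.  -10.    1.9]
 [ 14.8  -9.9   1.2]
 [ 12.9 -10.    2.8]
 [ 11.7 -10.    2. ]]
```

The cap has risen to 11.7 mm below the mouth, above the bar level, with the spring still pressing at 7 N. That means it is in the notch. I'll raise a little more and release.

Request:
move_arm(moves=[{"hand": 0,"x": 0,"y": 0,"z": -0.03,"wx": 0,"wy": 0,"wz": 0},{"hand": 0,"x": 0,"y": 0,"z": 0,"wx": 0,"wy": 0,"wz": 0}])

```text
time_s: 21.85
position: [0.54, 0.0325, 0.1064]
tcp_rot: [[-0.082, 0.997, 0.002], [0.997, 0.082, -0.001], [-0.001, 0.002, -1.0]]
force: [0.1, 0.3, 5.9]
opening: 0.112
```

Request:
move_arm(moves=[{"hand": 40,"x": 0,"y": 0,"z": 0,"wx": 0,"wy": 0,"wz": 0},{"hand": 40,"x": 0,"y": 0,"z": 0,"wx": 0,"wy": 0,"wz": 0},{"hand": 40,"x": 0,"y": 0,"z": 0,"wx": 0,"wy": 0,"wz": 0},{"hand": 40,"x": 0,"y": 0,"z": 0,"wx": 0,"wy": 0,"wz": 0},{"hand": 50,"x": 0,"y": 0,"z": -0.5,"wx": 0,"wy": 0,"wz": 0},{"hand": 60,"x": 0,"y": 0,"z": -1,"wx": 0,"wy": 0,"wz": 0},{"hand": 60,"x": 0,"y": 0,"z": -1,"wx": 0,"wy": 0,"wz": 0},{"hand": 60,"x": 0,"y": 0,"z": -1,"wx": 0,"wy": 0,"wz": 0},{"hand": 60,"x": -1,"y": 0,"z": 0,"wx": 0,"wy": 0,"wz": 0},{"hand": 60,"x": -1,"y": 0,"z": 0,"wx": 0,"wy": 0,"wz": 0},{"hand": 60,"x": -1,"y": 0,"z": 0,"wx": 0,"wy": 0,"wz": 0},{"hand": 60,"x": 0,"y": 0,"z": 0,"wx": 0,"wy": 0,"wz": 0},{"hand": 60,"x": 0,"y": 0,"z": 0,"wx": 0,"wy": 0,"wz": 0}])

```text
time_s: 23.15
position: [0.5447, -0.0421, 0.1933]
tcp_rot: [[-0.081, 0.997, -0.001], [0.997, 0.081, 0.001], [0.001, -0.001, -1.0]]
force: [-0.4, -0.6, -0.0]
opening: 0.682
```

```bash
python3 look.py w19
python3 - <<'E'
from h import *
s,c=pickle.load(open("w19.pkl","rb"));P=pose(c,s);W=cloud(c,P)
g=W.copy();m=(W[...,2]>.117)&(W[...,2]<.14);m[280:]=False
ys,xs=np.nonzero(m);print(xs.min(),xs.max(),ys.min(),ys.max())
k=max(cv2.findContours(m.astype(np.uint8),0,1)[0],key=cv2.contourArea)
q=np.array([ray(c,P,*p[0],.128)[:2] for p in k],np.float32)*1000
print("wing",cv2.minAreaRect(q),"topz",np.median(W[m][:,2]))
print("well .5393 .0308, lock axis -84.3")
x,y,w,h=cv2.boundingRect(k)
cy,cx=y+h//2,x+w//2
print("disc z L/R",np.nanmedian(W[cy-4:cy+5,cx-22:cx-16,2]),np.nanmedian(W[cy-4:cy+5,cx+16:cx+22,2]))
E
```

```text
23.15 [ 0.5447 -0.0421  0.1933] [[-0.081, 0.997, -0.001], [0.997, 0.081, 0.001], [0.001, -0.001, -1.0]] F [-0.42 -0.56 -0.04] op 0.6824009149113985
316 332 92 175
wing ((539.8231201171875, 30.694231033325195), (9.319344520568848, 45.37311935424805), 4.675238132476807) topz 0.12751178877583566
well .5393 .0308, lock axis -84.3
disc z L/R 0.10467106504162457 0.10462184264845312
```

View pics/w19.png

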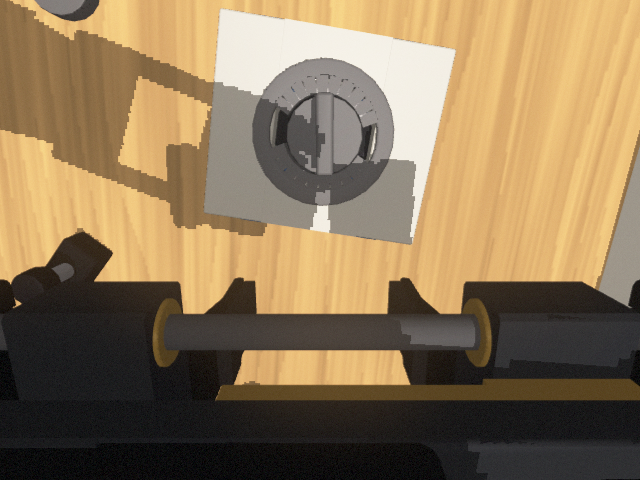

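The cap sits at (324,133), centred and level: disc top at 0.1046 m, so its underside is about 11.4 mm below the mouth. Its lugs are about 1° from the lock line. I'll check the thin battery once more before handing in.

Run:
```python
from rig import vision,bot
from h import *
c=vision.capture("side");crop(c,"pics/side20.png",200,200,420,360,3)
W=cloud(c,c["pose"]);p=W[300:335,225:245].reshape(-1,3);p=p[p[:,2]>.008];print("thin top z",p[:,2].max(),p.mean(0))
```

```text
thin top z 0.051418237028798885 [0.70149895 0.18683994 0.03418194]
```

View pics/side20.png

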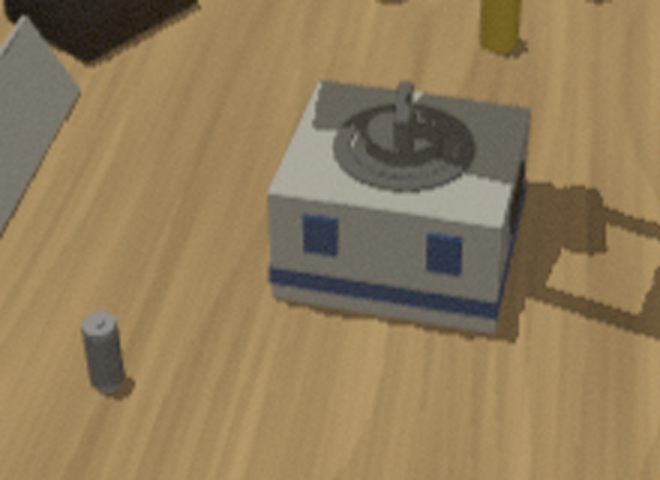

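The cap is locked in the unit and the thin battery still stands, at crop position (105,350).

```bash
python3 -c "
from rig import order
print(order.hand_in())"
```

```text
the job is handed in; nothing more can be done
None
```

I put the fat battery in the well and locked the cap over it, then handed the job in at about 23 s of the 61 s allowed. The hand-in reports no verdict.

- **Battery:** before capping, it stood on the spring with its top about 4.4 mm above the mouth (4 mm expected), within about 0.5 mm of the axis, and let go. The cap now hides it, so its final position follows only from the cap's height.
- **Cap insertion:** I pushed it to 17.9 mm below the mouth at about 9 N, turned it 81° clockwise, and it rose into the notch with the spring still pressing.
- **Cap at rest:** after release it is within about 0.5 mm of the axis, level, and about 11.4 mm below the mouth. Its lugs are about 1° from the lock line.
- **Surroundings:** the thin battery still stands where it was, the yellow look-alikes were not used, and the gripper was clear of everything.

No check failed. The camera and arm readings of the well's centre differed by about 1 mm while I was aligning the cap, so I aimed between them. The turn met no clear hard stop. I took the lock from the angle reached and from the cap rising above the level of the bars.

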